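# Pack out a short-stroke clamping fixture and hold it shut

### The job

Clamp the beech block in the short-stroke fixture: its sprung jaw travels too little to reach the block, so stand packing plates from the rack, one at a time, side by side in the gap between jaw and block until the jaw bites on them before it reaches the end of its stroke, and leave any plate you do not need in the rack. Then push the black spring handle towards the block so that jaw, plates and block are pressed firmly together against the back stop, gently, to about the middle of the handle's spring travel and never to its bottom, and finish while still holding it pressed. Leave the other things on the bench alone.

Things in the scene. Friction and masses are not known exactly. Their poses are not given: they have to be found in the camera images.
- fixture: fixed steel base plate of the clamping fixture, 300 x 130 mm, 15 mm thick, with a grey guide housing (60 mm wide, top at z = 57 mm) at x = -57 to -31 mm. Origin: on the bench, under the middle of the jaw's front face when the jaw is drawn fully back; x is the closing direction (from handle to jaw to gap to block to back stop), z up. The plates and the block stand on the base plate, at z = 15 mm
- jaw (a joint): travel of the dark steel jaw (90 mm wide, 16 mm thick, from z = 16 to 57 mm above the bench) along the fixture's x: 0 = drawn back (as at the start), 0.018 m = end stop, where it can press no farther. A weak spring draws it back (1 N at 0, 2.8 N at the end stop)
- jaw_face (a point): middle of the jaw's front face, 40 mm above the bench; moves with the jaw
- handle (a joint): how far the black push handle is pressed in relative to the jaw: 0 = out, 0.015 m = spring bottomed (not allowed). Spring 2.6 N at the start plus 1.3 N per mm: 12 N at mid travel, 22 N at the bottom. Pushing moves the jaw first; the handle sinks in when the jaw meets the stack or its end stop. Sliding the stack on the base takes up to 5 N
- handle_push (a point): middle of the rear face of the black upright push handle, where it is pushed in the fixture's +x: a plate 50 mm wide, 10 mm thick, from z = 18 to 78 mm; the point is at z = 55 mm, 95 mm behind the jaw's front face when out
- backstop: dark steel back stop screwed to the base plate (fixed during the run; its place along the fixture varies). Origin: underside of the middle of its front face, which looks back to the jaw; same axes as the fixture; 110 mm wide, 45 mm high
- block: loose beech block, 45 mm along its x, 100 mm along y, 40 mm high, standing on the base plate against the back stop. Origin: centre of its underside. The gap to be packed runs from the jaw's face to the block's face 22.5 mm before this origin; it is 29 to 51 mm wide with the jaw drawn back, so two or three plates are needed
- rack: fixed wooden rack, 138 x 106 mm, 36 mm high, with three slots 14 mm wide, 40 mm apart along its x (at x = -40, 0, 40 mm), running along its y; slot floors at z = 12 mm. Origin: centre of its underside
- plate_left: aluminium packing plate on edge: 12 mm thick (its x), 84 mm wide (its y), 45 mm high, 120 g, with an upright grip tab on top, 12 mm thick, 16 mm wide (y), z = 45 to 75 mm; its middle is at y = +32 mm, near one end (the tabs clear one another side by side, as turned in the rack). Origin: centre of the plate's underside, z up. Stands in one of the rack's slots (it varies), its x along the rack's x
- plate_mid: aluminium packing plate on edge: 12 mm thick (its x), 84 mm wide (its y), 45 mm high, 120 g, with an upright grip tab on top, 12 mm thick, 16 mm wide (y), z = 45 to 75 mm; its middle is at y = 0, in the middle of the edge. Origin: centre of the plate's underside, z up. Stands in one of the rack's slots (it varies), its x along the rack's x
- plate_right: aluminium packing plate on edge: 12 mm thick (its x), 84 mm wide (its y), 45 mm high, 120 g, with an upright grip tab on top, 12 mm thick, 16 mm wide (y), z = 45 to 75 mm; its middle is at y = -32 mm, near the other end. Origin: centre of the plate's underside, z up. Stands in one of the rack's slots (it varies), its x along the rack's x
- caliper: steel vernier caliper lying on the bench, bystander
- try_square: small try square lying on the bench, bystander
- marker_pen: marker pen lying on the bench, bystander
- tape_measure: tape measure standing on the bench, bystander
- sanding_block: foam sanding block, bystander
- steel_offcut: flat steel bar offcut lying on the bench, bystander

How it is judged (in metres and radians):
On the way:
1. a packing plate stands upright in the gap while the jaw is still drawn back (((z of plate_left in the frame of fixture between 0.011 and 0.019 m and x of plate_left in the frame of fixture above 0.003 m and x of plate_left in the frame of block below -0.025 m and y of plate_left in the frame of fixture between -0.02 and 0.02 m and angle between plate_left's own z axis and vertical below 0.1 rad and angle between the x axis of plate_left and the x axis of fixture, either way round below 0.1 rad and linear speed of plate_left below 0.02 m/s) or (z of plate_mid in the frame of fixture between 0.011 and 0.019 m and x of plate_mid in the frame of fixture above 0.003 m and x of plate_mid in the frame of block below -0.025 m and y of plate_mid in the frame of fixture between -0.02 and 0.02 m and angle between plate_mid's own z axis and vertical below 0.1 rad and angle between the x axis of plate_mid and the x axis of fixture, either way round below 0.1 rad and linear speed of plate_mid below 0.02 m/s) or (z of plate_right in the frame of fixture between 0.011 and 0.019 m and x of plate_right in the frame of fixture above 0.003 m and x of plate_right in the frame of block below -0.025 m and y of plate_right in the frame of fixture between -0.02 and 0.02 m and angle between plate_right's own z axis and vertical below 0.1 rad and angle between the x axis of plate_right and the x axis of fixture, either way round below 0.1 rad and linear speed of plate_right below 0.02 m/s)) and value of joint jaw below 0.004 m), for 0.1 s.
At the end, for the whole second after the job is handed in: each plate stands upright and square (0.1 rad) on the base in the gap, within 20 mm of the middle, or is in the rack; the jaw stops on the stack (under 17.6 mm); the handle is held 3 to 13.5 mm in; the block bears on the back stop with over 1.5 N; all at rest (((z of plate_left in the frame of fixture between 0.011 and 0.019 m and x of plate_left in the frame of fixture above 0.003 m and x of plate_left in the frame of block below -0.025 m and y of plate_left in the frame of fixture between -0.02 and 0.02 m and angle between plate_left's own z axis and vertical below 0.1 rad and angle between the x axis of plate_left and the x axis of fixture, either way round below 0.1 rad and linear speed of plate_left below 0.02 m/s) or (horizontal distance between plate_left and rack below 0.055 m and z of plate_left in the frame of rack below 0.02 m and angle between plate_left's own z axis and vertical below 0.25 rad)) and ((z of plate_mid in the frame of fixture between 0.011 and 0.019 m and x of plate_mid in the frame of fixture above 0.003 m and x of plate_mid in the frame of block below -0.025 m and y of plate_mid in the frame of fixture between -0.02 and 0.02 m and angle between plate_mid's own z axis and vertical below 0.1 rad and angle between the x axis of plate_mid and the x axis of fixture, either way round below 0.1 rad and linear speed of plate_mid below 0.02 m/s) or (horizontal distance between plate_mid and rack below 0.055 m and z of plate_mid in the frame of rack below 0.02 m and angle between plate_mid's own z axis and vertical below 0.25 rad)) and ((z of plate_right in the frame of fixture between 0.011 and 0.019 m and x of plate_right in the frame of fixture above 0.003 m and x of plate_right in the frame of block below -0.025 m and y of plate_right in the frame of fixture between -0.02 and 0.02 m and angle between plate_right's own z axis and vertical below 0.1 rad and angle between the x axis of plate_right and the x axis of fixture, either way round below 0.1 rad and linear speed of plate_right below 0.02 m/s) or (horizontal distance between plate_right and rack below 0.055 m and z of plate_right in the frame of rack below 0.02 m and angle between plate_right's own z axis and vertical below 0.25 rad)) and value of joint jaw below 0.0176 m and value of joint handle between 0.003 and 0.0135 m and contact force between block and backstop above 1.5 N and x of block in the frame of backstop above -0.026 m and z of block in the frame of fixture below 0.019 m and linear speed of block below 0.02 m/s); the arm keeps its last pose, push and grip.
It fails at once if the handle's spring is bottomed (value of joint handle above 0.0148 m).
It fails at once if the block is pressed on the back stop with more than 35 N (contact force between block and backstop above 35 N).
It fails at once if a bystander is moved by more than 30 mm (distance of any of caliper, try_square, marker_pen, tape_measure, sanding_block, steel_offcut from where it was at the start of the episode above 0.03 m).
It also fails if it takes over 72 s, if anything falls off the work surface, if the arm or the gripper's body presses on something with over 40 N, if the wrist force passes 120 N, or if a joint passes its speed limit or range.

### The arm

A 6-joint arm with a two-finger parallel gripper is mounted at the origin on a cart in front of the work surface, level with it; the furniture and walls round the work are solid. World frame = base frame: x ahead of the robot, y to its left, z up, the work surface at z = 0. Lengths are in m, angles in degrees, forces in N, time in s.
With the tool pointing down it reaches from about 0.25 to 0.725 m from the base axis. Payload 9.7 kg.
Tool frame: the origin (TCP) lies between the finger pads; the fingertips stand 25 mm ahead of it and the grasp point (between the pads) lies 6 mm ahead of it; z points along the fingers, y is the line along which they close (so a half turn about z gives the same grasp; the last joint's range is limited). The gripper opens to 85 mm and grips with 20 to 120 N. Pads are 22 mm wide; open, the fingers measure 114 mm over their backs; the gripper's body (76 mm by 85 mm) begins 54 mm behind the grasp point. The pads swing forward as they close: fully open they stand 13 mm farther back than shut.
Start: joints at [74.485, 4.979, 10.078, 95.1, 0, 90], TCP at [0.147, 0.53, 0.256] pointing down, gripper open.
Joint ranges: [-179.16, 179.16], [-48.56, 103.87], [-65.8, 70.77], [-126.05, 130.52], [-82.76, 87.17], [-180, 180]. Speed limits (degrees/s): [127.2, 127.2, 147.25, 180, 180, 180].

### API

Orientations are given as [roll, pitch, yaw] about the fixed x, y, z axes, in that order (R = Rz(yaw) Ry(pitch) Rx(roll)).
In Python, from workcell import bot gives the robot as it stands.
- The arm moves only by the shell command python3 drive.py FILE [FORCE], which reads ROWS from the file FILE. ROWS is a JSON list that holds a single list of rows (three levels of brackets), with 1 to 5 rows, each of 5 numbers: dx, dy, dz in units of 50 mm, then a turn about the tool's z in units of 5 degrees, then the finger opening in m; each row is the pose to reach, as a shift and turn from the pose commanded when the command began, along the tool's axes at that moment; what a row does not reach only later rows make up. A row lasts 1/12 s, in which the tool goes at most 0.0417 m and 7.16 degrees, less where a joint would pass 70% of its speed; a pose out of reach is approached as far as the arm can. The fingers move at their own pace and stop on an object; FORCE is the grip in N (left out, the last holds). Time passes only in rows, so rows that do not move let the fingers close. It prints the time, the measured TCP pose, the force, the opening and the grip force at its end. Input that does not fit is refused with a message, and nothing moves.
- bot.get_obs(): the state, without advancing time (a new reading comes with each control period).
- bot.camera(name): name is "side" or "top"; returns the picture (420x560x3 uint8, blue, green, red); there is no depth.
- bot.camera_info(name): a dict with "mtx" (3x3 intrinsics, pixels), "extrinsics" (4x4, takes a point from camera to world coordinates). Camera axes: x right, y down, z forward; pixel columns grow to the right and rows downward; lengths in m; the calibration is good to about 2 mm. A picture is of the moment at which its call begins. camera_info takes no time and is no camera call.
- bot.job_done(): hands the job in; it is judged then, once.
The state is a dict: "time": time; "q": joint angles; "qd": joint speeds; "joint_efforts": joint torques, N m; "ee_pos": TCP position; "tcp_rot": TCP orientation; "wrist_force": force on the tool from outside, world axes, zero at the start; "torque": the same for the moment, N m; "opening": finger opening in m; "grasp_force": force on a finger pad.
Only numpy, scipy, OpenCV 4.12 (cv2) and the standard library are available. Lean on these libraries where they do the work, as an engineer would, in place of code of your own. Each camera call takes 0.05 s, during which the arm holds its last target. There are 200 camera calls.

## Working session

There is one attempt and no reset: what is moved stays moved. The work goes in short steps, Python scripts to look and compute and a shell command to move; the robot and the scene stay as the last step left them, time stands still between calls to the robot, and variables do not carry over. Pictures are saved under pics/ and viewed, at most 10 in all, crops included, and the job is handed in when it is done.

```bash
ls; mkdir -p pics; python3 - <<'E'
from workcell import bot
import cv2,numpy as np
for n in("top","side"):
    cv2.imwrite(f"pics/{n}0.png",bot.camera(n)); i=bot.camera_info(n); print(n,np.round(i["mtx"],1).tolist(),np.round(i["extrinsics"],3).tolist())
o=bot.get_obs();print(o["time"],o["ee_pos"],o["tcp_rot"],o["opening"])
E
```

```text
drive.py
pics
workcell.py
top [[426.3, 0.0, 278.2], [0.0, 426.3, 210.0], [0.0, 0.0, 1.0]] [[0.029, -0.977, 0.213, 0.322], [-1.0, -0.028, 0.012, 0.036], [-0.006, -0.213, -0.977, 1.218], [0.0, 0.0, 0.0, 1.0]]
side [[407.1, 0.0, 279.8], [0.0, 407.1, 208.1], [0.0, 0.0, 1.0]] [[0.947, -0.204, 0.249, 0.262], [-0.321, -0.56, 0.763, -0.907], [-0.017, -0.803, -0.596, 0.841], [0.0, 0.0, 0.0, 1.0]]
0.1 [0.14707905 0.52980349 0.25566283] [-1.79932998e+02 -2.78857995e-04  1.64484352e+02] 0.08497142348361883
```

View pics/top0.png

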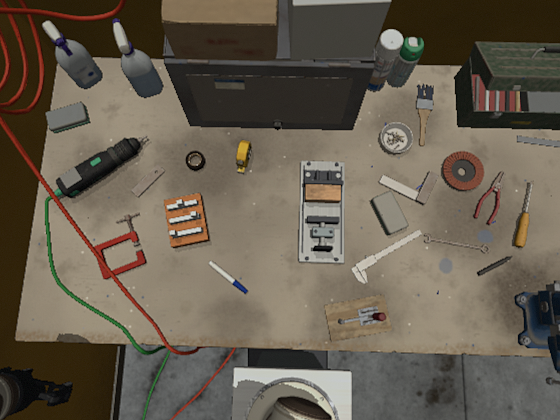

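View pics/side0.png

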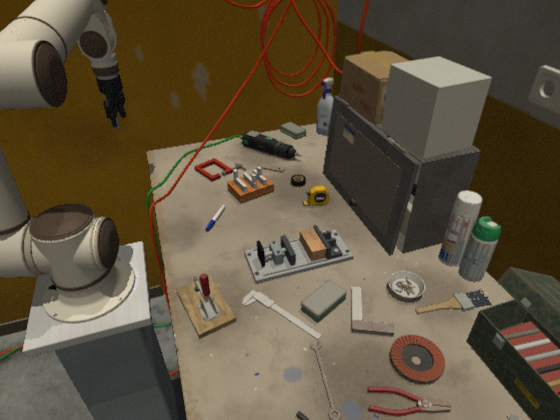

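The top view shows the fixture around (321,212) with its handle at the robot end, and the rack around (186,220) with three plates. Next I'll enlarge both areas.

```bash
python3 - <<'E'
import cv2,numpy as np
def crop(f,x,y,w,h,s,o):
    im=cv2.imread(f)[y:y+h,x:x+w]; im=cv2.resize(im,None,fx=s,fy=s,interpolation=cv2.INTER_CUBIC)
    for k in range(0,w,10): 
        cv2.line(im,(k*s,0),(k*s,6),(0,255,0),1); cv2.putText(im,str(x+k),(k*s,16),0,.35,(0,0,255),1)
    for k in range(0,h,10):
        cv2.line(im,(0,k*s),(6,k*s),(0,255,0),1); cv2.putText(im,str(y+k),(8,k*s+4),0,.35,(0,0,255),1)
    return im
a=crop("pics/top0.png",290,155,65,115,5,0);b=crop("pics/top0.png",155,185,65,70,7,0)
H=590
c=np.zeros((H,800,3),np.uint8);c[:575,:325]=a;c[:490,335:335+455]=b;cv2.imwrite("pics/c1.png",c)
a=crop("pics/side0.png",235,220,125,65,6,0);cv2.imwrite("pics/c2.png",a)
b=crop("pics/side0.png",220,160,60,45,12,0);cv2.imwrite("pics/c3.png",b)
E
```

```text
(no output)
```

View pics/c1.png

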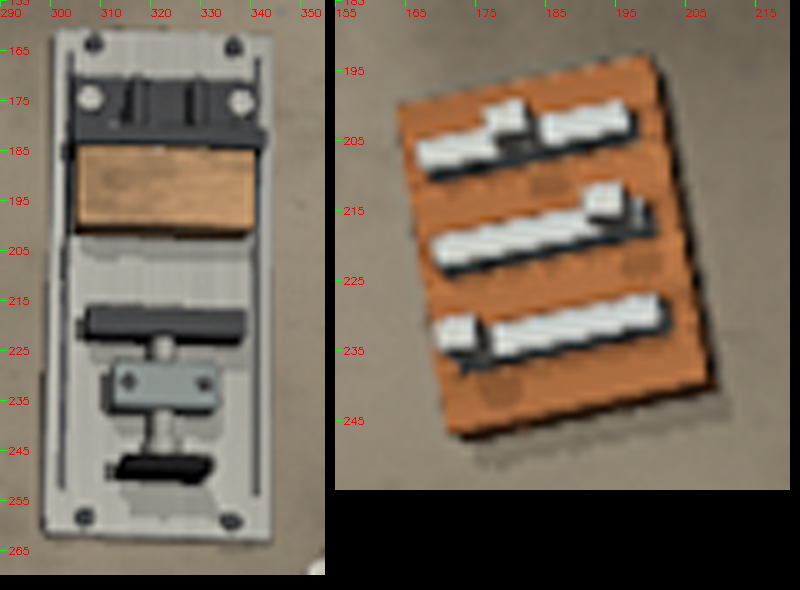

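View pics/c2.png

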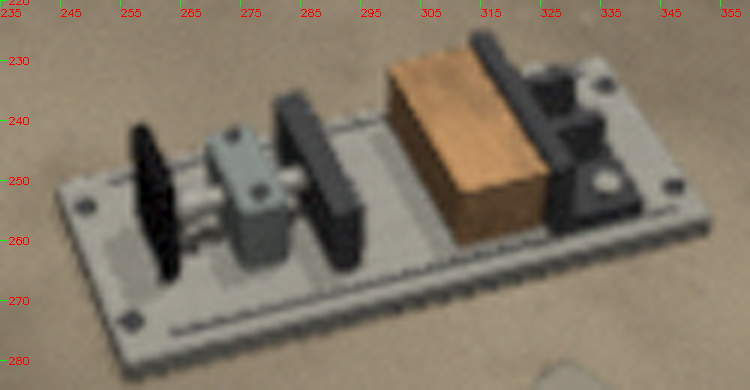

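View pics/c3.png

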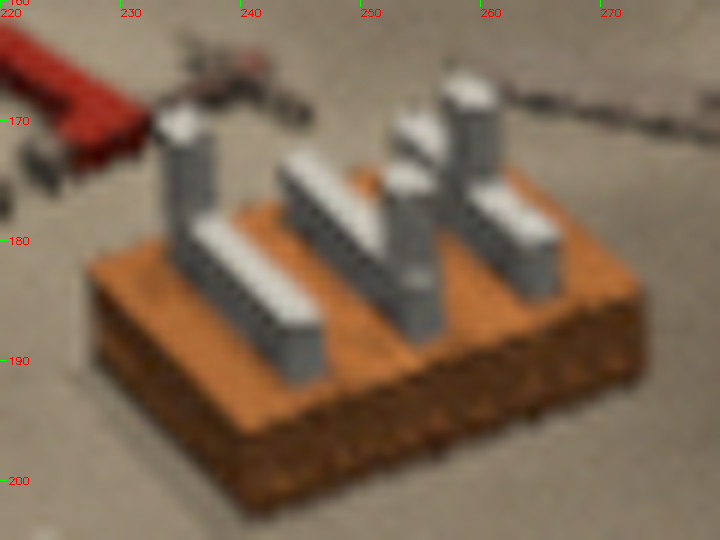

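The crops show these features:
- **Fixture:** its corners are at about (300,161), (344,162), (344,263) and (298.6,262). The jaw's front edge is at v≈216.6 and the block's front edge at v≈200.5.
- **Plates (tab tops):** left is at (172,232) in the front slot, right at (193,213) in the middle slot, and mid at (179,201) in the back slot.

I'll fit the poses next.

```bash
cat > h.py <<'E'
from workcell import bot
import numpy as np
from scipy.optimize import least_squares
I={n:bot.camera_info(n) for n in("top","side")}
def proj(n,P):
    E=np.linalg.inv(np.array(I[n]["extrinsics"]));K=np.array(I[n]["mtx"])
    p=(K@(E[:3,:3]@np.atleast_2d(P).T+E[:3,3:])).T
    return p[:,:2]/p[:,2:]
def ray(n,u,v,z):
    E=np.array(I[n]["extrinsics"]);d=E[:3,:3]@np.linalg.inv(np.array(I[n]["mtx"]))@[u,v,1]
    c=E[:3,3];return c+d*(z-c[2])/d[2]
def tri(uv):
    f=lambda P:np.r_[proj("top",P)[0]-uv[0],proj("side",P)[0]-uv[1]]
    s=least_squares(f,[.4,0,.05]);return s.x,np.abs(s.fun).max()
def pose(obs,x0,free_z=True):   # obs: (cam,(x,y,z local),(u,v)); fits x,y,z,yaw
    def f(p):
        c,s=np.cos(p[3]),np.sin(p[3])
        return np.concatenate([proj(n,[p[0]+c*l[0]-s*l[1],p[1]+s*l[0]+c*l[1],p[2]+l[2]])[0]-np.array(o) for n,l,o in obs])
    s=least_squares(f,x0);return s.x,s.fun
E
cat > m.py <<'E'
from h import *
T=lambda u,v,o=.4:(u-o,v-o)
for nm,a,b in(("left",(172.4,232.1),(235.25,170.4)),("right",(193.3,213.3),(254,174.8)),("mid",(179.3,201.1),(259.2,167.5))):
    print(nm,tri([T(*a),T(*b,.45)]))
hx,hy,z=.069,.053,.036
ob=[("top",(hx,hy,z),T(164,200)),("top",(hx,-hy,z),T(200.7,192.9)),("top",(-hx,-hy,z),T(209.3,239.6)),("top",(-hx,hy,z),T(172.6,247.4)),
("side",(-hx,hy,z),T(227.5,182.3)),("side",(-hx,-hy,z),T(240.7,196)),("side",(hx,-hy,z),T(273.75,184))]
p,r=pose(ob,[.3,.25,0,.2]);print("rack",p,np.degrees(p[3]),np.abs(r).round(1))
hx,hy,z=.15,.065,.015
ob=[("top",(hx,hy,z),T(300,161)),("top",(hx,-hy,z),T(344.4,162.4)),("top",(-hx,-hy,z),T(344.2,263.2)),("top",(-hx,hy,z),T(298.6,262.4)),
("side",(-hx,hy,z),T(245,251.2)),("side",(-hx,-hy,z),T(255.8,281.3)),("side",(hx,-hy,z),T(353.3,256.7)),("side",(hx,hy,z),T(334.7,229.7))]
p,r=pose(ob,[.4,-.05,0,0]);print("base",p,np.degrees(p[3]),np.abs(r).round(1))
c,s=np.cos(p[3]),np.sin(p[3]);loc=lambda P:np.round([c*(P[0]-p[0])+s*(P[1]-p[1]),-s*(P[0]-p[0])+c*(P[1]-p[1])],4)
for nm,cam,uv,z in(("jawL","top",(307.2,216.6),.057),("jawR","top",(339,216.8),.057),("jawLs","side",(285,235.8),.057),("jawRs","side",(295,254.2),.057),
("blkL","top",(305.4,200.6),.055),("blkR","top",(340.6,200.2),.055),("blkLs","side",(300,232.5),.055),("blkRs","side",(312,252),.055),
("handleTopM","top",(322.5,250.8),.078),("blkbackL","top",(305.4,184.2),.055)):
    print(nm,loc(ray(cam,*T(*uv),z)))
E
python3 m.py
```

```text
left (array([0.50060004, 0.33390103, 0.08449071]), np.float64(0.30065890392361894))
right (array([0.55438593, 0.28115315, 0.08489086]), np.float64(0.0154384403467418))
mid (array([0.58654724, 0.32184244, 0.0855219 ]), np.float64(0.3200086431029945))
rack [ 0.54606348  0.30971148 -0.00186038  0.24396178] 13.977980581952526 [0.3 0.4 0.1 0.2 0.1 0.4 0.5 0.1 0.7 0.1 0.1 0.1 0.5 0.1]
base [ 0.58718731 -0.07449391 -0.00603807 -0.00093552] -0.05360160736178926 [0.3 0.2 0.4 0.1 0.1 0.4 0.4 0.2 0.9 0.2 0.2 0.2 0.6 0.4 0.5 0.1]
jawL [-0.0275  0.0445]
jawR [-0.0255 -0.0437]
jawLs [-0.0287  0.038 ]
jawRs [-0.0284 -0.0464]
blkL [0.0185 0.0501]
blkR [ 0.0225 -0.0484]
blkLs [0.0194 0.0394]
blkRs [ 0.0207 -0.0521]
handleTopM [-0.1241  0.0032]
blkbackL [0.0662 0.051 ]
```
Gap ≈ 0.047: 47mm. Jaw travel 18 -> need remaining > ... gap - plates*12: 3 plates: 36 → 11mm remaining jaw travel: jaw stop at 11 mm. 2 plates: 24 → 23>18. So three plates. (Boundary is 42: with 47±2 → three.) Good: 3 plates, free slack 11mm.

Measured gap is about 47 mm, so all three plates are needed: 36 mm of plates stops the jaw at about 11 mm. The heights agree with the text to about 2 mm. I'll write a helper that gives the tool-frame shift, then approach the first plate.

```bash
cat > to.py <<'E'
import sys,numpy as np
from scipy.spatial.transform import Rotation as R
from workcell import bot
o=bot.get_obs();t=[float(a) for a in sys.argv[1:]]
r=R.from_euler("xyz",o["tcp_rot"],degrees=True)
d=r.inv().apply(np.array(t[:3])-o["ee_pos"])
print("t",round(o["time"],2),"pos",np.round(o["ee_pos"],4),"rot",np.round(o["tcp_rot"],2),"F",np.round(o["wrist_force"],1),"open",round(o["opening"],4))
print("SHIFT",np.round(d,4),"turn",round((o["tcp_rot"][2]-t[3]+180)%360-180,2) if len(t)>3 else "")
E
python3 to.py .500 .3325 .2 104
```

```text
t 0.1 pos [0.1471 0.5298 0.2557] rot [-179.93   -0.    164.48] F [-0.1 -0.1  0.1] open 0.085
SHIFT [-0.3928 -0.0956  0.0558] turn 60.48
```

The rows are not in the units I measure in: shifts go in units of 50 mm and turns go in units of 5 degrees. I convert before sending: -0.2 m is -4, -0.048 m is -0.96, 30 degrees is 6.

```bash
echo '[[[-4,-0.96,0,6,0.04],[-4,-0.96,0,6,0.04],[-4,-0.96,0,6,0.04],[-4,-0.96,0,6,0.04],[-4,-0.96,0,6,0.04]]]' > rows.txt && python3 drive.py rows.txt 60; python3 to.py .500 .3325 .2 104
```

```text
time: 0.52
ee_pos: [0.3285, 0.4288, 0.256]
tcp_rot: [-180.0, 0.0, 134.1]
wrist_force: [-0.8, 0.5, -0.9]
opening: 0.0401
grasp_force: 0.0
t 0.52 pos [0.3285 0.4288 0.256 ] rot [-1.7998e+02  1.0000e-02  1.3407e+02] F [-0.8  0.5 -0.9] open 0.0401
SHIFT [-0.1885  0.0563  0.056 ] turn 30.07
```

To row units: -0.188 m is -3.76, 0.056 m is 1.12, 30 degrees is 6.

```bash
echo '[[[-3.76,1.12,0.6,6,0.04],[-3.76,1.12,0.6,6,0.04],[-3.76,1.12,0.6,6,0.04],[-3.76,1.12,0.6,6,0.04],[-3.76,1.12,0.6,6,0.04]]]' > rows.txt && python3 drive.py rows.txt>/dev/null; echo '[[[0,0,0,0,0.04],[0,0,0,0,0.04],[0,0,0,0,0.04]]]' > rows.txt && python3 drive.py rows.txt; python3 to.py .500 .3325 .110 104
```

```text
time: 1.18
ee_pos: [0.4984, 0.3353, 0.2259]
tcp_rot: [-179.9, 0.0, 104.5]
wrist_force: [0.5, -0.4, 0.3]
opening: 0.0401
grasp_force: 0.0
t 1.18 pos [0.4984 0.3353 0.2259] rot [-1.7994e+02  1.0000e-02  1.0448e+02] F [ 0.5 -0.4  0.3] open 0.0401
SHIFT [-0.003   0.0009  0.1159] turn 0.48
```

```bash
echo '[[[-0.06,0.02,0.8,0.1,0.04],[-0.06,0.02,1.6,0.1,0.04],[-0.06,0.02,2.2,0.1,0.04],[-0.06,0.02,2.3,0.1,0.04]]]' > rows.txt && python3 drive.py rows.txt; echo '[[[0,0,0.24,0,0.04],[0,0,0.45,0,0.04],[0,0,0.45,0,0.04]]]' > rows.txt && python3 drive.py rows.txt; python3 - <<'E'
from h import *
import cv2
ims=[]
for n,P in(("top",(.5,.33,.087)),("side",(.5,.33,.087))):
    im=bot.camera(n);u,v=proj(n,P)[0].astype(int);c=im[v-35:v+35,u-45:u+45];ims.append(cv2.resize(c,None,fx=4.4,fy=4.4,interpolation=cv2.INTER_CUBIC));print(u,v)
cv2.imwrite("pics/g1.png",np.hstack(ims))
E
python3 to.py .5 .3325 .088 104
```

```text
time: 1.52
ee_pos: [0.4972, 0.3322, 0.1058]
tcp_rot: [-179.6, 0.1, 104.1]
wrist_force: [-0.6, -0.8, -0.9]
opening: 0.0401
grasp_force: 0.0
time: 1.77
ee_pos: [0.5001, 0.3331, 0.0884]
tcp_rot: [-180.0, 0.0, 104.0]
wrist_force: [0.0, -0.2, -0.6]
opening: 0.0398
grasp_force: 0.0
173 232
235 169
t 1.87 pos [0.5007 0.3332 0.0901] rot [ 1.7992e+02 -3.0000e-02  1.0401e+02] F [0.7 0.1 1.3] open 0.0401
SHIFT [-0.0005 -0.0009  0.0021] turn 0.01
```

View pics/g1.png

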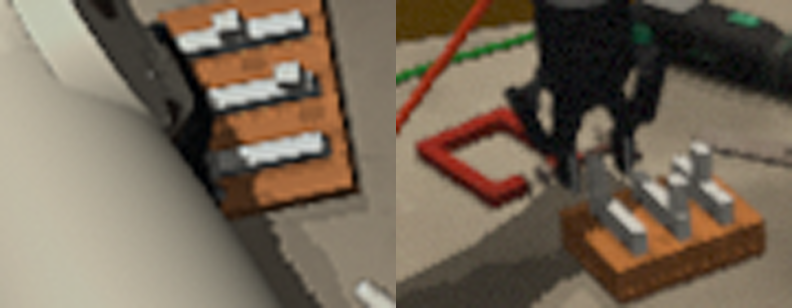

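In the side half, the fingers straddle the left plate's tab at crop (600,175), and the forces are near zero. I'll grip and lift.

```bash
echo '[[[0,0,0.02,0,0.005],[0,0,0.02,0,0.005],[0,0,0.02,0,0.005],[0,0,0.02,0,0.005],[0,0,0.02,0,0.005]]]' > rows.txt && python3 drive.py rows.txt 60; echo '[[[0,0,-0.4,0,0.005],[0,0,-0.8,0,0.005],[0,0,-1.5,0,0.005],[0,0,-2.2,0,0.005],[0,0,-2.2,0,0.005]]]' > rows.txt && python3 drive.py rows.txt;echo '[[[0,0,0,0,0.005],[0,0,0,0,0.005]]]' > rows.txt && python3 drive.py rows.txt; python3 to.py .5745 -.0425 .2 90
```

```text
time: 2.28
ee_pos: [0.5009, 0.333, 0.089]
tcp_rot: [179.9, -0.0, 104.0]
wrist_force: [-1.1, -0.2, 5.8]
opening: 0.0107
grasp_force: 59.4
time: 2.7
ee_pos: [0.5019, 0.3336, 0.2052]
tcp_rot: [179.5, -0.2, 104.0]
wrist_force: [1.4, 1.1, -0.3]
opening: 0.011
grasp_force: 59.1
time: 2.87
ee_pos: [0.5003, 0.3326, 0.1971]
tcp_rot: [-180.0, 0.0, 104.0]
wrist_force: [-0.8, -0.3, -2.0]
opening: 0.0105
grasp_force: 59.1
t 2.87 pos [0.5003 0.3326 0.1971] rot [-1.7997e+02  1.0000e-02  1.0398e+02] F [-0.8 -0.3 -2. ] open 0.0105
SHIFT [-0.3819 -0.0186 -0.0028] turn 13.98
```

```bash
python3 to.py .597 -.0425 .2 90; echo '[[[-0.8,0,-0.06,0.6,0.005],[-1.6,0,-0.06,1.2,0.005],[-2.4,0,-0.06,2,0.005],[-3.2,0,-0.06,2.8,0.005],[-4,0,-0.06,2.8,0.005]]]' > rows.txt && python3 drive.py rows.txt; python3 to.py .597 -.0425 .2 90
```

```text
t 2.87 pos [0.5003 0.3326 0.1971] rot [-1.7997e+02  1.0000e-02  1.0398e+02] F [-0.8 -0.3 -2. ] open 0.0105
SHIFT [-0.3873  0.0032 -0.0028] turn 13.98
time: 3.28
ee_pos: [0.5481, 0.1367, 0.1988]
tcp_rot: [-179.8, 0.0, 89.8]
wrist_force: [1.0, -0.4, -1.9]
opening: 0.0108
grasp_force: 59.1
t 3.28 pos [0.5481 0.1367 0.1988] rot [-1.7984e+02  4.0000e-02  8.9760e+01] F [ 1.  -0.4 -1.9] open 0.0108
SHIFT [-0.179   0.0496 -0.0012] turn -0.24
```

To row units: 0.049 m is 0.98, -0.177 m is -3.54.

```bash
echo '[[[-0.8,0.22,0,0,0.005],[-1.6,0.44,0,0,0.005],[-2.4,0.66,0,0,0.005],[-3,0.84,0,0,0.005],[-3.54,0.98,0,0,0.005]]]' > rows.txt && python3 drive.py rows.txt >/dev/null; echo '[[[0,0,0,0,0.005],[0,0,0,0,0.005],[0,0,0,0,0.005]]]' > rows.txt && python3 drive.py rows.txt; python3 to.py .597 -.0425 .11 90
```

```text
time: 3.95
ee_pos: [0.5971, -0.0382, 0.1993]
tcp_rot: [-179.9, -0.0, 90.0]
wrist_force: [-0.2, 0.3, -2.0]
opening: 0.0106
grasp_force: 59.1
t 3.95 pos [ 0.5971 -0.0382  0.1993] rot [-1.7986e+02 -3.0000e-02  8.9960e+01] F [-0.2  0.3 -2. ] open 0.0106
SHIFT [-0.0044  0.0001  0.0893] turn -0.04
```

To row units: 0.079 m is 1.58, 0.075 m is 1.5.

```bash
echo '[[[-0.088,0,0.6,0,0.005],[-0.088,0,1,0,0.005],[-0.088,0,1.3,0,0.005],[-0.088,0,1.5,0,0.005],[-0.088,0,1.58,0,0.005]]]' > rows.txt && python3 drive.py rows.txt; echo '[[[0,0,0,0,0.005],[0,0,0,0,0.005]]]' > rows.txt && python3 drive.py rows.txt; python3 - <<'E'
from h import *
import cv2
ims=[]
for n,P in(("top",(.58,-.07,.05)),("side",(.58,-.07,.05))):
    im=bot.camera(n);u,v=proj(n,P)[0].astype(int);c=im[v-50:v+50,u-50:u+50];ims.append(cv2.resize(c,None,fx=4,fy=4,interpolation=cv2.INTER_CUBIC));print(u,v)
cv2.imwrite("pics/g2.png",np.hstack(ims))
E
python3 to.py .597 -.0425 .092 90
```

```text
time: 4.37
ee_pos: [0.5967, -0.0416, 0.1198]
tcp_rot: [-179.8, -0.0, 90.1]
wrist_force: [0.1, 0.0, -0.6]
opening: 0.0105
grasp_force: 59.0
time: 4.53
ee_pos: [0.5979, -0.0423, 0.1225]
tcp_rot: [180.0, 0.0, 90.0]
wrist_force: [0.0, 0.6, 0.6]
opening: 0.0105
grasp_force: 59.0
321 209
295 242
t 4.63 pos [ 0.5982 -0.0426  0.123 ] rot [1.799e+02 1.000e-02 9.000e+01] F [-0.6 -0.  -2. ] open 0.0107
SHIFT [ 0.0001 -0.0013  0.031 ] turn 0.0
```

View pics/g2.png

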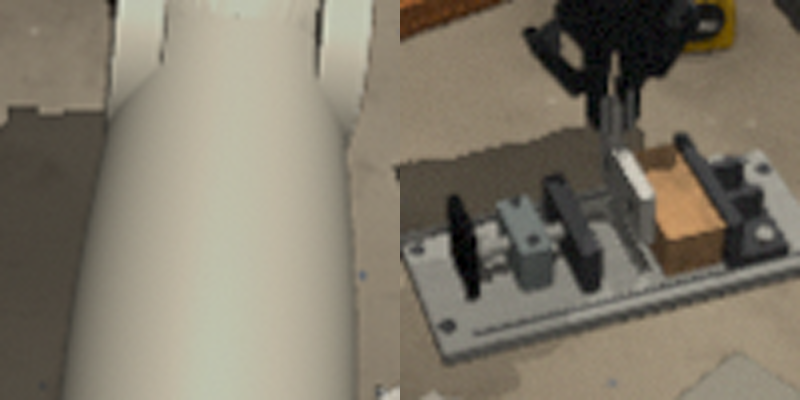

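The side view shows the plate upright in the gap just before the block face, at crop (635,190). I'll lower it to the base.

```bash
echo '[[[0,-0.02,0.24,0,0.005],[0,-0.02,0.44,0,0.005],[0,-0.02,0.54,0,0.005],[0,-0.02,0.56,0,0.005],[0,-0.02,0.56,0,0.005]]]' > rows.txt && python3 drive.py rows.txt; echo '[[[0,0,0,0,0.005],[0,0,0,0,0.005]]]' > rows.txt && python3 drive.py rows.txt;  python3 to.py .597 -.0425 .092 90
```

```text
time: 5.05
ee_pos: [0.5963, -0.0428, 0.093]
tcp_rot: [-179.9, -0.0, 90.0]
wrist_force: [-0.2, -0.0, -1.0]
opening: 0.0107
grasp_force: 59.2
time: 5.22
ee_pos: [0.5968, -0.0429, 0.094]
tcp_rot: [180.0, 0.0, 90.0]
wrist_force: [0.2, 0.2, -1.8]
opening: 0.0107
grasp_force: 59.2
t 5.22 pos [ 0.5968 -0.0429  0.094 ] rot [179.98   0.    89.98] F [ 0.2  0.2 -1.8] open 0.0107
SHIFT [0.0004 0.0002 0.002 ] turn -0.02
```

To row units: 0.0015 m is 0.03.

```bash
echo '[[[0,0,0.03,0,0.005],[0,0,0.03,0,0.005],[0,0,0.03,0,0.005]]]' > rows.txt && python3 drive.py rows.txt|grep -E "pos|wrist";echo '[[[0,0,0.02,0,0.005],[0,0,0.02,0,0.005],[0,0,0.02,0,0.005]]]' > rows.txt && python3 drive.py rows.txt|grep -E "pos|wrist"
```

```text
ee_pos: [0.5967, -0.0428, 0.0923]
wrist_force: [-0.3, 0.2, -1.3]
ee_pos: [0.5969, -0.0428, 0.092]
wrist_force: [-1.7, 0.3, 4.2]
```

The base is touched at TCP z = 0.092, as computed. Now I'll release and go up.

To row units: -0.11 m is -2.2, -0.08 m is -1.6.

```bash
echo '[[[0,0,0,0,0.03],[0,0,0,0,0.03],[0,0,0,0,0.03]]]' > rows.txt && python3 drive.py rows.txt |tail -2; echo '[[[0,0,-0.4,0,0.03],[0,0,-1,0,0.03],[0,0,-1.6,0,0.03],[0,0,-2.2,0,0.03],[0,0,-2.2,0,0.03]]]' > rows.txt && python3 drive.py rows.txt|grep wrist; python3 to.py .554 .280 .2 104
```

```text
opening: 0.0302
grasp_force: 0.0
wrist_force: [1.4, 0.2, 0.1]
t 6.38 pos [ 0.5983 -0.043   0.2077] rot [1.7953e+02 4.0000e-02 8.9980e+01] F [1.4 0.2 0.1] open 0.0303
SHIFT [ 0.323  -0.0445  0.0071] turn -14.02
```

To row units: 0.2 m is 4, 0.16 m is 3.2, -14 degrees is -2.8.

```bash
echo '[[[0.8,-0.1,0,-0.6,0.04],[1.6,-0.2,0,-1.2,0.04],[2.4,-0.32,0,-2,0.04],[3.2,-0.42,0,-2.8,0.04],[4,-0.52,0,-2.8,0.04]]]' > rows.txt && python3 drive.py rows.txt |grep pos; python3 to.py .554 .280 .2 104
```

```text
ee_pos: [0.5702, 0.1588, 0.2011]
t 6.8 pos [0.5702 0.1588 0.2011] rot [179.99   0.   104.21] F [ 0.7 -1.5  0.2] open 0.0399
SHIFT [0.1215 0.014  0.0011] turn 0.21
```

```bash
echo '[[[0.8,0.1,0,0,0.04],[1.6,0.18,0,0,0.04],[2.2,0.24,0,0,0.04],[2.42,0.28,0,0,0.04],[2.42,0.28,0,0,0.04]]]' > rows.txt && python3 drive.py rows.txt |grep pos; echo '[[[0,0,0,0,0.04],[0,0,0,0,0.04],[0,0,0,0,0.04]]]' > rows.txt && python3 drive.py rows.txt|grep pos; python3 to.py .554 .280 .089 104
```

```text
ee_pos: [0.5545, 0.2804, 0.2005]
ee_pos: [0.5555, 0.2765, 0.2014]
t 7.47 pos [0.5555 0.2765 0.2014] rot [1.8000e+02 1.0000e-02 1.0389e+02] F [0.3 0.1 0.1] open 0.0398
SHIFT [ 0.0037 -0.0006  0.1124] turn -0.11
```

To row units: 0.002 m is 0.04, 0.11 m is 2.2.

```bash
echo '[[[0.04,-0.02,0.7,0,0.04],[0.04,-0.02,1.4,0,0.04],[0.04,-0.02,1.8,0,0.04],[0.04,-0.02,2.1,0,0.04],[0.04,-0.02,2.2,0,0.04]]]' > rows.txt && python3 drive.py rows.txt|grep -E "pos|wrist"; echo '[[[0,0,0,0,0.04],[0,0,0,0,0.04],[0,0,0,0,0.04]]]' > rows.txt && python3 drive.py rows.txt|grep -E "pos|wrist"; python3 to.py .554 .280 .089 104
```

```text
ee_pos: [0.5529, 0.2778, 0.0885]
wrist_force: [0.3, -0.1, 0.3]
ee_pos: [0.5545, 0.2796, 0.093]
wrist_force: [0.1, -0.3, 0.3]
t 8.13 pos [0.5545 0.2796 0.093 ] rot [ 1.7987e+02 -3.0000e-02  1.0395e+02] F [ 0.1 -0.3  0.3] open 0.0398
SHIFT [ 0.0005 -0.0004  0.004 ] turn -0.05
```

To row units: 0.003 m is 0.06.

```bash
echo '[[[0,0,0.06,0,0.04],[0,0,0.06,0,0.005],[0,0,0.06,0,0.005],[0,0,0.06,0,0.005],[0,0,0.06,0,0.005]]]' > rows.txt && python3 drive.py rows.txt 60; echo '[[[0,0,0,0,0.005],[0,0,0,0,0.005]]]' > rows.txt && python3 drive.py rows.txt|grep -E "pos|wrist|open"; echo '[[[0,0,-0.4,0,0.005],[0,0,-0.8,0,0.005],[0,0,-1.5,0,0.005],[0,0,-2.2,0,0.005],[0,0,-2.2,0,0.005]]]' > rows.txt && python3 drive.py rows.txt|grep wrist;echo '[[[0,0,0,0,0.005],[0,0,0,0,0.005]]]' > rows.txt && python3 drive.py rows.txt; python3 to.py .5835 -.1065 .2 90
```

```text
time: 8.55
ee_pos: [0.5539, 0.2798, 0.0888]
tcp_rot: [180.0, -0.0, 104.0]
wrist_force: [0.8, 0.2, 2.2]
opening: 0.011
grasp_force: 58.9
ee_pos: [0.5539, 0.2798, 0.0887]
wrist_force: [0.7, 0.1, 4.1]
opening: 0.0108
wrist_force: [1.2, 1.8, -0.3]
time: 9.3
ee_pos: [0.5535, 0.2796, 0.1973]
tcp_rot: [-179.9, 0.0, 104.0]
wrist_force: [0.1, -0.2, -1.3]
opening: 0.011
grasp_force: 59.3
t 9.3 pos [0.5535 0.2796 0.1973] rot [-1.7994e+02  1.0000e-02  1.0399e+02] F [ 0.1 -0.2 -1.3] open 0.011
SHIFT [-0.382  -0.0642 -0.0026] turn 13.99
```

To row units: -0.2 m is -4, -0.16 m is -3.2, 14 degrees is 2.8.

```bash
echo '[[[-0.8,-0.12,-0.06,0.6,0.005],[-1.6,-0.26,-0.06,1.2,0.005],[-2.4,-0.4,-0.06,2,0.005],[-3.2,-0.52,-0.06,2.8,0.005],[-4,-0.66,-0.06,2.8,0.005]]]' > rows.txt && python3 drive.py rows.txt|grep pos;  python3 to.py .5835 -.1065 .2 90
```

```text
ee_pos: [0.569, 0.0759, 0.1991]
t 9.72 pos [0.569  0.0759 0.1991] rot [-1.7983e+02  2.0000e-02  8.9760e+01] F [ 0.6  0.5 -1.4] open 0.0109
SHIFT [-0.1823  0.0152 -0.0009] turn -0.24
```

```bash
echo '[[[-0.8,0.06,0,0,0.005],[-1.6,0.12,0,0,0.005],[-2.4,0.2,0,0,0.005],[-3.2,0.26,0,0,0.005],[-3.62,0.3,0,0,0.005]]]' > rows.txt && python3 drive.py rows.txt|grep pos; echo '[[[0,0,0,0,0.005],[0,0,0,0,0.005],[0,0,0,0,0.005],[0,0,0,0,0.005],[0,0,0,0,0.005]]]' > rows.txt && python3 drive.py rows.txt|grep pos; python3 to.py .5835 -.1065 .12 90
```

```text
ee_pos: [0.5839, -0.1071, 0.1989]
ee_pos: [0.5848, -0.1022, 0.201]
t 10.55 pos [ 0.5848 -0.1022  0.201 ] rot [-1.7997e+02 -1.0000e-02  9.0080e+01] F [-0.5  0.  -1.2] open 0.0107
SHIFT [-0.0044 -0.0013  0.0809] turn 0.08
```

```bash
echo '[[[-0.08,-0.02,0.6,0,0.005],[-0.08,-0.02,1,0,0.005],[-0.08,-0.02,1.3,0,0.005],[-0.08,-0.02,1.5,0,0.005],[-0.08,-0.02,1.6,0,0.005]]]' > rows.txt && python3 drive.py rows.txt|grep pos; echo '[[[0,0,0,0,0.005],[0,0,0,0,0.005],[0,0,0,0,0.005],[0,0,0,0,0.005]]]' > rows.txt && python3 drive.py rows.txt|grep -E "pos|wrist"; python3 to.py .5835 -.1065 .092 90
```

```text
ee_pos: [0.5875, -0.1083, 0.1316]
ee_pos: [0.5881, -0.1081, 0.132]
wrist_force: [-5.8, -5.4, 54.2]
t 11.3 pos [ 0.5881 -0.1081  0.132 ] rot [179.02   0.28  90.02] F [-5.8 -5.4 54.2] open 0.0107
SHIFT [ 0.0018 -0.0053  0.0399] turn 0.02
```

It is blocked with 54 N at a plate bottom of about 55 mm, so I'll back off and look.

To row units: -0.06 m is -1.2, -0.09 m is -1.8.

```bash
echo '[[[0,0,-0.6,0,0.005],[0,0,-1.2,0,0.005],[0,0,-1.8,0,0.005],[0,0,-1.8,0,0.005]]]' > rows.txt && python3 drive.py rows.txt|grep -E "pos|wrist|open";echo '[[[0.8,0,-1,0,0.005],[1.6,0,-1,0,0.005],[2.4,0,-1,0,0.005],[3.2,0,-1,0,0.005],[3.8,0,-1,0,0.005]]]' > rows.txt && python3 drive.py rows.txt >/dev/null; echo '[[[0,0,0,0,0.005],[0,0,0,0,0.005]]]' > rows.txt && python3 drive.py rows.txt|grep pos; python3 - <<'E'
from h import *
import cv2
ims=[]
for n,P in(("top",(.58,-.07,.05)),("side",(.58,-.07,.05))):
    im=bot.camera(n);cv2.imwrite(f"pics/{n}3.png",im);u,v=proj(n,P)[0].astype(int);u=int(u);v=int(v);c=im[v-55:v+55,u-40 if n=="top" else u-55:u+40 if n=="top" else u+80];ims.append(cv2.resize(c,None,fx=3.7,fy=5.4,interpolation=cv2.INTER_CUBIC) if 0 else cv2.resize(c,None,fx=3.7,fy=3.7,interpolation=cv2.INTER_CUBIC));print(n,u-(40 if n=="top" else 55),v-55)
cv2.imwrite("pics/g3.png",np.hstack(ims))
E
```

```text
ee_pos: [0.5855, -0.1067, 0.2181]
wrist_force: [0.5, -0.5, -0.4]
opening: 0.011
ee_pos: [0.5835, 0.0857, 0.2608]
top 281 154
side 240 187
```

View pics/g3.png

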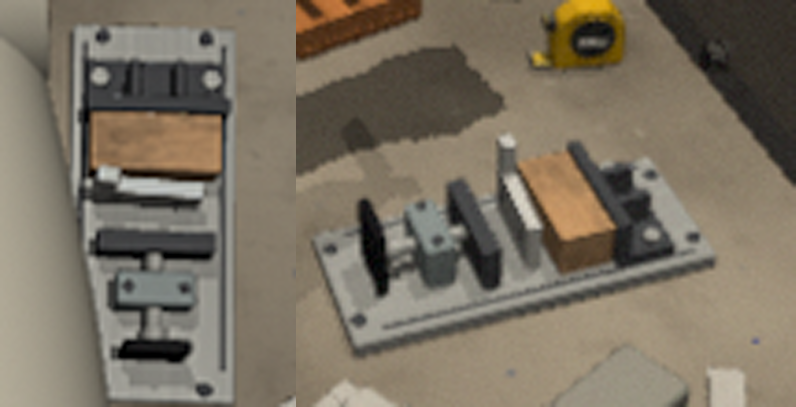

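The first plate stands upright near the block but is yawed by about 4°, with its right end (crop (203,190)) towards the jaw. I'll measure it by code.

```bash
python3 - <<'E'
from h import *
import cv2
for n,(u0,u1,v0,v1) in(("top",(302,342,196,212)),("side",(288,310,222,262))):
    im=cv2.imread(f"pics/{n}3.png");g=im.min(axis=2).astype(int)
    if n=="top":
        print("top cols",list(range(u0,u1,1))[:1]);
        for v in range(v0,v1): print(v,*["%3d"%x for x in g[v,u0:u1]])
    else:
        for v in range(v0,v1): print(v,*["%3d"%x for x in g[v,u0:u1]])
E
```

```text
top cols [302]
196 135  30  56  47  86  78  77  77  76  74  77  80  82  82  83  82  81  82  87  89  92  94  94  92  92  90  92  93  94  92  92  94  92  93  96  95  97  98  80  62
197 133  35  60  50  94  84  80  77  77  78  78  80  82  83  82  81  81  83  86  90  90  91  91  92  92  93  93  95  94  94  95  94  93  93  96  98  95  99  82  64
198 134  34  61  47  91  95 115 118  92  79  77  80  88  90  87  91  93  90  90  89  91  94  94  96  98  98  96  95  98  98  98  98  96  95  97  98  97 100  84  64
199 133  34  62  26  50 103 172 168 152 145 138  98  54  59  60  63  68  66  65  62  66  69  70  73  77  76  76  76  78  79  81  85  85  86  90  94  96  95  78  67
200 133  34  62   1   0 106 194 182 178 180 170 101   0   9  12  12  15  16  19  19  22  22  24  29  33  31  37  39  36  40  44  51  53  53  58  61  60  60  58  77
201 131  31  57   7  29 119 198 184 181 183 164  98  85  48  18  16  17   9   0   3   3   4   6   8  10  14  15  17  18  16  18  15  17  17  18  15  12  41  72  81
202 120  64 120 111  58  93 148 145 148 161 161 128 166 151 146 145 147 148 147 146 148 136  99  92  
[... 4518 characters left out ...]
 118 129 123 104  74  64  73  89  91  95 108  82  46  36
255  22  25  52  65  59  43  36  70 117 132 132 129  88  63  76  86  90  91 117 109  61  35
256  18  18  29  34  37  35  31  72 120 129 133 129  98  67  77  89  90  90 118 127  83  41
257  26  18  30  28  39  35  31  81 118 126 124 128 119  89  80  89  84  92 116 130 112  65
258  26  22  28  33  38  36  35  74 122 131 123 129 130 104  86  86  87  90 118 128 130 101
259  36  16  31  33  40  33  33  76 130 130 125 127 127 116 106  98  96 112 128 128 132 130
260  60  22  30  29  34  34  32  73 131 138 130 127 126 127 126 118 123 145 136 131 131 128
261  85  37  33  29  33  31  32  83 137 150 134 128 128 127 135 137 148 148 141 131 129 127
```

```bash
python3 - <<'E'
from h import *
for n,u,v,z in(("top",314,203.5,.06),("top",333,205,.06),("top",335.4,205.2,.06),("top",309.3,200.3,.09),("side",297,224.6,.09),("side",298.5,236,.06),("side",303,246,.06),("side",304,248.3,.06)):
    print(n,u,v,ray(n,u,v,z).round(4))
E
```

```text
top 314 203.5 [ 0.5958 -0.0493  0.06  ]
top 333 205 [ 0.593  -0.1022  0.06  ]
top 335.4 205.2 [ 0.5926 -0.1089  0.06  ]
top 309.3 200.3 [ 0.5973 -0.0342  0.09  ]
side 297 224.6 [ 0.5963 -0.0395  0.09  ]
side 298.5 236 [ 0.595  -0.0562  0.06  ]
side 303 246 [ 0.5915 -0.1015  0.06  ]
side 304 248.3 [ 0.5906 -0.1116  0.06  ]
```

Plate 1 is yawed about 3.5°. Its right end is at x≈0.592, so plate 2 landed on its top. I'll set plate 2 down nearer the jaw, at x≈0.572, and use it to push plate 1 square against the block.

```bash
python3 to.py .572 -.1065 .2 90; echo '[[[-0.8,-0.06,0,0,0.005],[-1.6,-0.1,0,0,0.005],[-2.4,-0.18,0,0,0.005],[-3.2,-0.22,0.4,0,0.005],[-3.8,-0.23,0.8,0,0.005]]]' > rows.txt && python3 drive.py rows.txt|grep pos; echo '[[[0,0,0,0,0.005],[0,0,0,0,0.005],[0,0,0,0,0.005],[0,0,0,0,0.005],[0,0,0,0,0.005]]]' > rows.txt && python3 drive.py rows.txt|grep pos; python3 to.py .572 -.1065 .14 90
```

```text
t 12.32 pos [0.5837 0.083  0.261 ] rot [-1.7998e+02  2.0000e-02  9.0060e+01] F [-0.4 -0.2 -1.3] open 0.0105
SHIFT [-0.1895 -0.0119  0.061 ] turn 0.06
ee_pos: [0.5721, -0.1111, 0.2225]
ee_pos: [0.5727, -0.1067, 0.2222]
t 13.15 pos [ 0.5727 -0.1067  0.2222] rot [1.7992e+02 1.0000e-02 9.0040e+01] F [-0.4 -0.6 -0.3] open 0.0105
SHIFT [ 0.0002 -0.0009  0.0822] turn 0.04
```

```bash
echo '[[[0,-0.02,0.6,0,0.005],[0,-0.02,1.2,0,0.005],[0,-0.02,1.6,0,0.005],[0,-0.02,1.6,0,0.005],[0,-0.02,1.6,0,0.005]]]' > rows.txt && python3 drive.py rows.txt|grep -E "pos|wrist"; echo '[[[0,0,0.06,0,0.005],[0,0,0.12,0,0.005],[0,0,0.2,0,0.005],[0,0,0.2,0,0.005],[0,0,0.2,0,0.005]]]' > rows.txt && python3 drive.py rows.txt|grep -E "pos|wrist"; echo '[[[0,0,0.06,0,0.005],[0,0,0.12,0,0.005],[0,0,0.14,0,0.005],[0,0,0.14,0,0.005],[0,0,0.14,0,0.005]]]' > rows.txt && python3 drive.py rows.txt|grep -E "pos|wrist"
```

```text
ee_pos: [0.5711, -0.1065, 0.1413]
wrist_force: [0.2, 0.9, -0.8]
ee_pos: [0.5715, -0.1074, 0.1315]
wrist_force: [0.0, -0.3, -1.4]
ee_pos: [0.5713, -0.1074, 0.1242]
wrist_force: [0.3, 0.6, -1.0]
```

To row units: 0.024 m is 0.48, 0.018 m is 0.36.

```bash
echo '[[[0,0,0.12,0,0.005],[0,0,0.24,0,0.005],[0,0,0.36,0,0.005],[0,0,0.48,0,0.005],[0,0,0.48,0,0.005]]]' > rows.txt && python3 drive.py rows.txt|grep -E "pos|wrist"; echo '[[[0,0,0.06,0,0.005],[0,0,0.12,0,0.005],[0,0,0.12,0,0.005],[0,0,0.12,0,0.005]]]' > rows.txt && python3 drive.py rows.txt|grep -E "pos|wrist"
```

```text
ee_pos: [0.5706, -0.1072, 0.0984]
wrist_force: [-0.1, -0.1, -1.6]
ee_pos: [0.5714, -0.1074, 0.0942]
wrist_force: [-0.8, 0.4, -0.7]
```

```bash
for i in 1 ; do echo '[[[0,0,0.03,0,0.005],[0,0,0.03,0,0.005],[0,0,0.03,0,0.005]]]' > rows.txt && python3 drive.py rows.txt|grep -E "pos|wrist"; echo '[[[0,0,0.02,0,0.005],[0,0,0.02,0,0.005],[0,0,0.02,0,0.005]]]' > rows.txt && python3 drive.py rows.txt|grep -E "pos|wrist"; done
```

```text
ee_pos: [0.5714, -0.1074, 0.0929]
wrist_force: [0.1, -0.3, -1.3]
ee_pos: [0.5714, -0.1074, 0.0918]
wrist_force: [0.7, 0.2, -1.3]
```

The rows are not in the units I measure in: shifts go in units of 50 mm and turns go in units of 5 degrees. I convert before sending: 0.0015 m is 0.03, 0.001 m is 0.02.

```bash
echo '[[[0,0,0.02,0,0.005],[0,0,0.03,0,0.005],[0,0,0.03,0,0.005]]]' > rows.txt && python3 drive.py rows.txt|grep -E "pos|wrist"; echo '[[[0,0,0.02,0,0.005],[0,0,0.03,0,0.005],[0,0,0.03,0,0.005]]]' > rows.txt && python3 drive.py rows.txt|grep -E "pos|wrist"
```

```text
ee_pos: [0.5713, -0.1073, 0.0901]
wrist_force: [0.2, 0.3, -1.1]
ee_pos: [0.5715, -0.1074, 0.0892]
wrist_force: [-0.4, -0.9, 3.4]
```

To row units: 0.01 m is 0.2, 0.008 m is 0.16.

```bash
echo '[[[0,0.04,-0.016,0,0.005],[0,0.08,-0.016,0,0.005],[0,0.12,-0.016,0,0.005],[0,0.16,-0.016,0,0.005],[0,0.2,-0.016,0,0.005]]]' > rows.txt && python3 drive.py rows.txt|grep -E "pos|wrist"; echo '[[[0,0.03,0,0,0.005],[0,0.06,0,0,0.005],[0,0.08,0,0,0.005],[0,0.08,0,0,0.005]]]' > rows.txt && python3 drive.py rows.txt|grep -E "pos|wrist"; echo '[[[0,0.02,0,0,0.005],[0,0.03,0,0,0.005],[0,0.04,0,0,0.005],[0,0.04,0,0,0.005]]]' > rows.txt && python3 drive.py rows.txt|grep -E "pos|wrist"
```

```text
ee_pos: [0.5816, -0.1073, 0.0894]
wrist_force: [-0.4, -0.5, -0.0]
ee_pos: [0.5855, -0.1074, 0.0895]
wrist_force: [-0.4, 0.1, -0.9]
ee_pos: [0.5874, -0.1074, 0.0896]
wrist_force: [-0.4, 0.1, -2.1]
```

```bash
echo '[[[0,0.02,0,0,0.005],[0,0.02,0,0,0.005],[0,0.02,0,0,0.005]]]' > rows.txt && python3 drive.py rows.txt|grep -E "pos|wrist"; echo '[[[0,0.02,0,0,0.005],[0,0.02,0,0,0.005],[0,0.02,0,0,0.005]]]' > rows.txt && python3 drive.py rows.txt|grep -E "pos|wrist"; echo '[[[0,0.02,0,0,0.005],[0,0.02,0,0,0.005],[0,0.02,0,0,0.005]]]' > rows.txt && python3 drive.py rows.txt|grep -E "pos|wrist"
```

```text
ee_pos: [0.5885, -0.1074, 0.0896]
wrist_force: [-0.3, -0.3, -1.7]
ee_pos: [0.5895, -0.1074, 0.0896]
wrist_force: [-0.1, -0.1, 0.0]
ee_pos: [0.5905, -0.1074, 0.0896]
wrist_force: [0.1, 0.4, -1.2]
```

To row units: 0.001 m is 0.02.

```bash
echo '[[[0,0.02,0,0,0.005],[0,0.02,0,0,0.005],[0,0.02,0,0,0.005]]]' > rows.txt && python3 drive.py rows.txt|grep -E "pos|wrist"; echo '[[[0,0.014,0,0,0.005],[0,0.014,0,0,0.005],[0,0.014,0,0,0.005]]]' > rows.txt && python3 drive.py rows.txt|grep -E "pos|wrist"
```

```text
ee_pos: [0.5915, -0.1074, 0.0896]
wrist_force: [-0.4, 0.1, -1.3]
ee_pos: [0.592, -0.1074, 0.0896]
wrist_force: [-2.6, 0.6, 1.1]
```

Contact with the block at x = 0.592 (2.6 N). I'll release and retreat, then look with numbers only.

To row units: 0.0007 m is 0.014, -0.0005 m is -0.01.

```bash
echo '[[[0,-0.01,0.014,0,0.005],[0,-0.01,0.014,0,0.03],[0,-0.01,0.014,0,0.03],[0,-0.01,0.014,0,0.03]]]' > rows.txt && python3 drive.py rows.txt |tail -3; echo '[[[0,0,-0.4,0,0.03],[0,0,-1,0,0.03],[0,0,-1.6,0,0.03],[0,0,-2.2,0,0.03],[0,0,-2.2,0,0.03]]]' > rows.txt && python3 drive.py rows.txt|grep wrist; python3 to.py .586 .3205 .2 104;  echo '[[[0.8,0,0,-0.6,0.04],[1.6,0,0,-1.2,0.04],[2.4,0,0,-2,0.04],[3.2,0,0,-2.8,0.04],[4,0,0,-2.8,0.04]]]' > rows.txt && python3 drive.py rows.txt |grep pos; python3 to.py .586 .3205 .2 104
```

```text
wrist_force: [-0.0, 0.4, -0.2]
opening: 0.0298
grasp_force: 0.0
wrist_force: [0.2, -0.9, 1.0]
t 19.23 pos [ 0.5933 -0.1077  0.2056] rot [1.795e+02 9.000e-02 8.999e+01] F [ 0.2 -0.9  1. ] open 0.0299
SHIFT [ 0.4282 -0.0075  0.0049] turn -14.01
ee_pos: [0.5915, 0.0944, 0.199]
t 19.65 pos [0.5915 0.0944 0.199 ] rot [179.96   0.   104.21] F [0.8 0.  0.1] open 0.0402
SHIFT [ 0.2205  0.0502 -0.001 ] turn 0.21
```

To row units: 0.2 m is 4, 0.16 m is 3.2.

```bash
echo '[[[0.8,0.18,0,0,0.04],[1.6,0.36,0,0,0.04],[2.4,0.54,0,0,0.04],[3.2,0.72,0,0,0.04],[4,0.9,0,0,0.04]]]' > rows.txt && python3 drive.py rows.txt |grep pos; echo '[[[0.4,0.1,0,0,0.04],[0.41,0.1,0,0,0.04],[0.41,0.1,0,0,0.04],[0.41,0.1,0,0,0.04],[0.41,0.1,0,0,0.04]]]' > rows.txt && python3 drive.py rows.txt|grep pos;python3 - <<'E'
from h import *
import cv2
ims=[]
for n,P in(("top",(.58,-.07,.05)),("side",(.59,-.07,.05))):
    im=bot.camera(n);cv2.imwrite(f"pics/{n}4.png",im);u,v=map(int,proj(n,P)[0]);c=im[v-30:v+30,u-27:u+27] if n=="top" else im[v-30:v+30,u-40:u+40]
    ims.append(cv2.resize(c,None,fx=5.8,fy=5.8,interpolation=cv2.INTER_CUBIC));print(n,u,v)
cv2.imwrite("pics/g4.png",np.hstack(ims))
E
python3 to.py .586 .3205 .089 104
```

```text
ee_pos: [0.5866, 0.2997, 0.1989]
ee_pos: [0.5871, 0.3176, 0.199]
top 321 209
side 298 241
t 20.58 pos [0.5872 0.3175 0.1992] rot [179.98  -0.   103.89] F [ 0.2 -0.4  0.7] open 0.04
SHIFT [ 0.0032 -0.0005  0.1102] turn -0.11
```

View pics/g4.png

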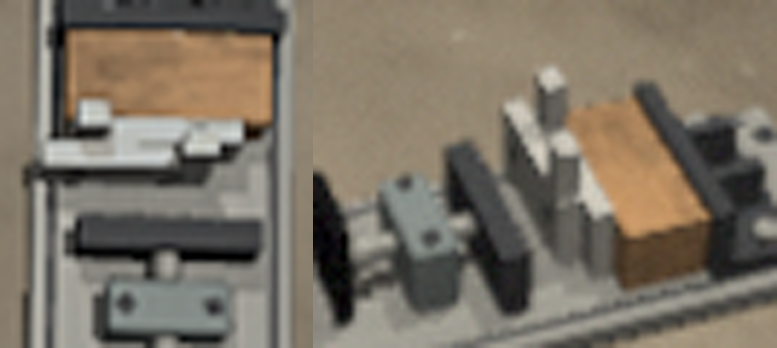

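Both plates stand upright in the gap, but plate 2 sits shifted towards +y: its left end is at crop (42,152) and its tab at crop (203,148). I'll measure how much.

```bash
python3 - <<'E'
from h import *
t=lambda x,y:(294+x/5.8-.4,179+y/5.8-.4)
s=lambda x,y:(258+(x-313)/5.8-.4,211+y/5.8-.4)
print("tab2 tri",tri([t(203,146),s(565,142)]),"tab1 tri",tri([t(94,110),s(550,78)]))
for nm,p,z in(("p2 L end",t(44,153),.06),("p2 R",t(220,150),.06),("p2 mid",t(150,156),.06),("p1 R end",t(243,130),.06),("p1 L",t(125,128),.06),("blkR",t(272,127),.055),("jaw top front",t(165,218),.057)): print(nm,ray("top",*p,z).round(4))
for nm,p,z in(("p2 L",s(515,105),.06),("p2 R",s(560,180),.06),("p1 R",s(600,212),.06)): print("side",nm,ray("side",*p,z).round(4))
import cv2
g=cv2.imread("pics/top4.png").min(axis=2)
for v in range(196,214): print(v,*["%3d"%x for x in g[v,298:342]])
E
```

```text
tab2 tri (array([ 0.58991922, -0.08690995,  0.08927627]), np.float64(0.2523352241165071)) tab1 tri (array([ 0.6041518 , -0.03541737,  0.08751306]), np.float64(0.5360597912169283))
p2 L end [ 0.5905 -0.0137  0.06  ]
p2 R [ 0.5944 -0.0981  0.06  ]
p2 mid [ 0.5905 -0.0646  0.06  ]
p1 R end [ 0.6046 -0.1092  0.06  ]
p1 L [ 0.604  -0.0524  0.06  ]
blkR [ 0.6077 -0.1238  0.055 ]
jaw top front [ 0.5609 -0.0723  0.057 ]
side p2 L [ 0.5898 -0.0185  0.06  ]
side p2 R [ 0.5907 -0.0813  0.06  ]
side p1 R [ 0.6006 -0.11    0.06  ]
196 112  99 115 175 143  33  61  51  85 106 163 155 156 145 119  92  84  88  88  86  85  86  91  96  96  97  98  98  96  96  95  97  99  99  97 100  98  99 101 102 101 103  85  67
197 112 100 117 177 141  34  65  52  84 123 199 192 190 185 159  96  82  86  84  82  82  85  87  91  93  91  94  95  95  97  98  97  99  98  98  97  97  99 100 103 102 104  86  68
198 111  99 118 176 141  35  66  48  73 118 199 189 184 187 167  85  56  64  76  78  78  77  76  76  78  81  83  87  90  91  92  92  93  93  92  92  92  94 100 102 102 106  89  69
199 110 100 120 176 140  37  65  31 
[... 1963 characters left out ...]
  40  64  82  41  44  61  89  89  88  83  70  70  71  71  71  69  69  73  64  39  36  42  49  52  57  53  50  89 124 125 124 128 128 124 130 151 155 150 111  81
211  73  85 162 160  73  80 126 107 106 112 125 125 124 120 112 115 116 116 116 113 115 117 113 105 106 109 112 111 110 109 105 116 127 122 121 126 127 122 129 152 154 150 110  81
212  89  83 160 153  64  82 138 135 132 131 131 130 129 128 126 128 129 130 130 127 128 132 130 134 133 132 132 133 132 132 129 125 124 127 142 145 144 139 141 151 154 148 111  81
213  87  86 164 149  55  80 135 129 128 126 127 128 127 126 125 125 127 126 126 125 127 128 126 129 127 127 128 128 128 129 126 124 122 132 154 158 156 153 150 150 153 148 110  82
```

Plate 2's tab is at y≈-0.087 instead of -0.107, about 19 mm off centre and right at the 20 mm limit. I'll regrip it and shift it back.

To row units: -0.2 m is -4, -0.16 m is -3.2, 10 degrees is 2.

```bash
python3 to.py .590 -.088 .2 90; echo '[[[-0.8,-0.2,0,0.6,0.04],[-1.6,-0.38,0,1.2,0.04],[-2.4,-0.58,0,2,0.04],[-3.2,-0.76,0,2.8,0.04],[-4,-0.96,0,2.8,0.04]]]' > rows.txt && python3 drive.py rows.txt |grep pos; python3 to.py .590 -.088 .2 90
```

```text
t 20.58 pos [0.5872 0.3175 0.1992] rot [179.98  -0.   103.89] F [ 0.2 -0.4  0.7] open 0.04
SHIFT [-0.3943 -0.0946 -0.0008] turn 13.89
ee_pos: [0.5882, 0.1104, 0.1992]
t 21.0 pos [0.5882 0.1104 0.1992] rot [179.96  -0.    89.68] F [ 1.5 -0.3 -0.6] open 0.0401
SHIFT [-0.1984  0.0029 -0.0008] turn -0.32
```

To row units: -0.04 m is -0.8, -0.195 m is -3.9.

```bash
echo '[[[-0.8,0.02,0,0,0.04],[-1.6,0.04,0,0,0.04],[-2.4,0.06,0,0,0.04],[-3.2,0.06,0,0,0.04],[-3.9,0.06,0,0,0.04]]]' > rows.txt && python3 drive.py rows.txt|grep pos; echo '[[[0,0,0.6,0,0.04],[0,0,1.2,0,0.04],[0,0,1.6,0,0.04],[0,0,1.6,0,0.04],[0,0,1.6,0,0.04]]]' > rows.txt && python3 drive.py rows.txt|grep -E "pos|wrist";  python3 to.py .590 -.088 .094 90
```

```text
ee_pos: [0.5909, -0.0853, 0.1994]
ee_pos: [0.5908, -0.0826, 0.1187]
wrist_force: [1.1, 0.1, 1.1]
t 21.83 pos [ 0.5908 -0.0826  0.1187] rot [-1.7992e+02 -1.0000e-02  8.9920e+01] F [1.1 0.1 1.1] open 0.04
SHIFT [-0.0054 -0.0007  0.0247] turn -0.08
```

```bash
echo '[[[-0.1,-0.02,0.24,0,0.04],[-0.1,-0.02,0.44,0,0.04],[-0.1,-0.02,0.48,0,0.04],[-0.1,-0.02,0.48,0,0.04]]]' > rows.txt && python3 drive.py rows.txt|grep -E "pos|wrist"; echo '[[[0,0,0,0,0.005],[0,0,0,0,0.005],[0,0,0,0,0.005],[0,0,0,0,0.005]]]' > rows.txt && python3 drive.py rows.txt 100; echo '[[[0,0,-0.02,0,0.005],[0,0,-0.04,0,0.005],[0,0,-0.04,0,0.005]]]' > rows.txt && python3 drive.py rows.txt|grep -E "pos|wrist"
```

```text
ee_pos: [0.5903, -0.087, 0.0943]
wrist_force: [1.0, 0.5, -0.5]
time: 22.5
ee_pos: [0.5911, -0.087, 0.0958]
tcp_rot: [179.9, 0.0, 90.0]
wrist_force: [0.3, -1.0, 3.6]
opening: 0.0094
grasp_force: 98.5
ee_pos: [0.5904, -0.087, 0.0969]
wrist_force: [-0.0, 0.5, -0.7]
```

To row units: -0.0195 m is -0.39, -0.015 m is -0.3.

```bash
echo '[[[-0.1,0,0,0,0.005],[-0.2,0,0,0,0.005],[-0.3,0,0,0,0.005],[-0.39,0,0,0,0.005],[-0.39,0,0,0,0.005]]]' > rows.txt && python3 drive.py rows.txt|grep -E "pos|wrist"; echo '[[[0,0,0.024,0,0.005],[0,0,0.05,0,0.005],[0,0,0.05,0,0.005]]]' > rows.txt && python3 drive.py rows.txt|grep -E "pos|wrist"; echo '[[[0,0,0,0,0.03],[0,0,0,0,0.03],[0,0,0,0,0.03]]]' > rows.txt && python3 drive.py rows.txt |tail -2; echo '[[[0,0,-0.4,0,0.03],[0,0,-1,0,0.03],[0,0,-1.6,0,0.03],[0,0,-2.2,0,0.03],[0,0,-2.2,0,0.03]]]' > rows.txt && python3 drive.py rows.txt|grep wrist; echo '[[[0.8,0,0,-0.6,0.04],[1.6,0,0,-1.2,0.04],[2.4,0,0,-2,0.04],[3.2,0,0,-2.8,0.04],[4,0,0,-2.8,0.04]]]' > rows.txt && python3 drive.py rows.txt |grep pos; python3 to.py .586 .3205 .2 104;python3 - <<'E'
from h import *
import cv2
for n in("top","side"): cv2.imwrite(f"pics/{n}5.png",bot.camera(n))
g=cv2.imread("pics/top5.png").min(axis=2)
for v in range(196,211): print(v,*["%3d"%x for x in g[v,298:342]])
E
```

```text
ee_pos: [0.5905, -0.1076, 0.0968]
wrist_force: [-0.7, -0.0, -0.8]
ee_pos: [0.5909, -0.107, 0.0957]
wrist_force: [-2.5, -2.4, 7.1]
opening: 0.0302
grasp_force: 0.0
wrist_force: [1.5, -0.8, 1.3]
ee_pos: [0.5903, 0.0953, 0.2041]
t 24.5 pos [0.5903 0.0953 0.2041] rot [ 1.8000e+02 -1.0000e-02  1.0422e+02] F [ 1.1 -1.1  0.1] open 0.0397
SHIFT [0.2193 0.0512 0.0042] turn 0.22
196 108  95 111 170 138  29  57  49  82 102 157 149 151 140 115  89  81  85  85  82  82  84  88  93  94  95  95  94  93  91  93  94  96  95  94  96  96  97  98  98  98  99  84  63
197 108  96 112 170 138  34  62  51  83 118 194 187 185 179 154  93  78  82  82  80  79  82  84  88  89  89  90  94  92  94  94  94  94  95  94  94  93  95  98  99  99  99  83  66
198 107  96 115 171 136  35  62  45  72 113 193 183 178 180 162  82  56  63  72  76  77  75  75  73  75  79  81  84  87  87  88  87  91  91  90  87  88  91  97  98  99 102  87  67
199 106  97 117 169 136  35  62  32  55 117 203 191 191 192 178 140 147 148 151 151 152 151 152 151 151 151 152 143 120 121 120 119 117 115 115 118 125 112  75  86  90  89  75  71
200 106 
[... 1271 characters left out ...]
  62  90 153 150  67  42  89 144 140 137 138 138 139 139 137 138 139 140 140 140 140 143 148 149 152 153 158 166 160 113  55  65  52  51  43  88 151 136  89  81
208  94  93 144 147  60  94 160 146  71  43  34  33  29  31  28  24  32  36  39  38  39  40  43  46  47  53  66  68  72  76  83  95 103  94  54  65  52  53  42  94 162 145  94  80
209  91  95 147 146  60  99 166 143  68  40  41  39  41  45  39  27  30  36  44  41  41  41  41  41  42  39  41  41  41  40  43  35  24  29  38  43  49  45  53 101 149 145 100  80
210  93  96 147 144  57  99 164 140  62  34  45  70  61  40  39  36  47  65  53  52  52  53  52  52  53  53  47  38  38  37  39  34  26  26  34  39  42  36  68 129 157 146 107  79
```

Plate 2 now spans columns 308–338, centred on the fixture (about 322), and plate 1 spans 307–335. Next is the third plate.

To row units: 0.2 m is 4, 0.16 m is 3.2.

```bash
echo '[[[0.8,0.18,0,0,0.04],[1.6,0.36,0,0,0.04],[2.4,0.54,0,0,0.04],[3.2,0.72,0,0,0.04],[4,0.92,0,0,0.04]]]' > rows.txt && python3 drive.py rows.txt |grep pos; echo '[[[0.4,0.1,0,0,0.04],[0.4,0.1,0,0,0.04],[0.4,0.1,0,0,0.04],[0.4,0.1,0,0,0.04],[0.4,0.1,0,0,0.04]]]' > rows.txt && python3 drive.py rows.txt|grep pos; echo '[[[0.04,0,0.8,0,0.04],[0.04,0,1.4,0,0.04],[0.04,0,1.8,0,0.04],[0.04,0,1.8,0,0.04],[0.04,0,1.8,0,0.04]]]' > rows.txt && python3 drive.py rows.txt|grep -E "pos|wrist";python3 to.py .586 .3205 .089 104
```

```text
ee_pos: [0.5866, 0.3003, 0.2042]
ee_pos: [0.5872, 0.3181, 0.2045]
ee_pos: [0.5863, 0.3199, 0.1142]
wrist_force: [0.3, 0.6, 1.0]
t 25.85 pos [0.5863 0.3199 0.1142] rot [-1.7991e+02  3.0000e-02  1.0390e+02] F [0.3 0.6 1. ] open 0.0399
SHIFT [ 0.0007 -0.0001  0.0252] turn -0.1
```

To row units: 0.024 m is 0.48, 0.022 m is 0.44.

```bash
echo '[[[0,0,0.24,0,0.04],[0,0,0.44,0,0.04],[0,0,0.48,0,0.04],[0,0,0.48,0,0.04],[0,0,0.48,0,0.04]]]' > rows.txt && python3 drive.py rows.txt|grep -E "pos|wrist"; echo '[[[0,0,0,0,0.005],[0,0,0,0,0.005],[0,0,0,0,0.005],[0,0,0,0,0.005],[0,0,0,0,0.005]]]' > rows.txt && python3 drive.py rows.txt 100|grep -E "pos|wrist|open"; echo '[[[0,0,-0.4,0,0.005],[0,0,-0.8,0,0.005],[0,0,-1.5,0,0.005],[0,0,-2.2,0,0.005],[0,0,-2.2,0,0.005]]]' > rows.txt && python3 drive.py rows.txt|grep wrist;echo '[[[0,0,0,0,0.005],[0,0,0,0,0.005]]]' > rows.txt && python3 drive.py rows.txt; python3 to.py .5725 -.0745 .2 90
```

```text
ee_pos: [0.5865, 0.3213, 0.0907]
wrist_force: [-0.4, -0.1, 0.2]
ee_pos: [0.5867, 0.3215, 0.0912]
wrist_force: [-1.4, -0.2, 4.8]
opening: 0.0097
wrist_force: [1.6, 0.4, 0.1]
time: 27.27
ee_pos: [0.5864, 0.3212, 0.1994]
tcp_rot: [-180.0, 0.0, 104.0]
wrist_force: [0.0, -0.7, -0.9]
opening: 0.0096
grasp_force: 98.2
t 27.27 pos [0.5864 0.3212 0.1994] rot [-1.7995e+02  1.0000e-02  1.0399e+02] F [ 0.  -0.7 -0.9] open 0.0096
SHIFT [-0.3806 -0.1091 -0.0004] turn 13.99
```

To row units: -0.19 m is -3.8, -0.152 m is -3.04, 14 degrees is 2.8.

```bash
echo '[[[-0.76,-0.22,0,0.6,0.005],[-1.52,-0.44,0,1.2,0.005],[-2.28,-0.66,0,2,0.005],[-3.04,-0.88,0,2.8,0.005],[-3.8,-1.1,0,2.8,0.005]]]' > rows.txt && python3 drive.py rows.txt |grep pos; python3 to.py .5725 -.0745 .2 90
```

```text
ee_pos: [0.5778, 0.1218, 0.1981]
t 27.68 pos [0.5778 0.1218 0.1981] rot [-1.7982e+02  4.0000e-02  8.9760e+01] F [ 0.5  0.4 -0.9] open 0.0092
SHIFT [-0.1963 -0.0045 -0.0018] turn -0.24
```

```bash
echo '[[[-0.8,-0.02,0,0,0.005],[-1.6,-0.04,0,0,0.005],[-2.4,-0.06,0,0,0.005],[-3.2,-0.08,0,0,0.005],[-3.92,-0.09,0,0,0.005]]]' > rows.txt && python3 drive.py rows.txt |grep pos; echo '[[[0,0,0,0,0.005],[0,0,0,0,0.005],[0,0,0,0,0.005],[0,0,0,0,0.005],[0,0,0,0,0.005]]]' > rows.txt && python3 drive.py rows.txt |grep pos; python3 to.py .5725 -.0745 .14 90
```

```text
ee_pos: [0.5732, -0.0746, 0.1983]
ee_pos: [0.5744, -0.0712, 0.1999]
t 28.52 pos [ 0.5744 -0.0712  0.1999] rot [-1.7995e+02 -1.0000e-02  9.0080e+01] F [-0.8  0.8 -0.5] open 0.0097
SHIFT [-0.0033 -0.0018  0.0599] turn 0.08
```

To row units: 0.06 m is 1.2, 0.04 m is 0.8.

```bash
echo '[[[-0.06,-0.04,0.4,0,0.005],[-0.06,-0.04,0.8,0,0.005],[-0.06,-0.04,1.2,0,0.005],[-0.06,-0.04,1.2,0,0.005],[-0.06,-0.04,1.2,0,0.005]]]' > rows.txt && python3 drive.py rows.txt |grep -E "pos|wrist"; echo '[[[0,0,0.1,0,0.005],[0,0,0.16,0,0.005],[0,0,0.16,0,0.005],[0,0,0.16,0,0.005],[0,0,0.16,0,0.005]]]' > rows.txt && python3 drive.py rows.txt |grep -E "pos|wrist"; echo '[[[0,0,0.08,0,0.005],[0,0,0.12,0,0.005],[0,0,0.12,0,0.005],[0,0,0.12,0,0.005]]]' > rows.txt && python3 drive.py rows.txt |grep -E "pos|wrist"
```

```text
ee_pos: [0.5719, -0.0744, 0.1398]
wrist_force: [-0.4, 0.2, 0.1]
ee_pos: [0.5727, -0.0754, 0.1329]
wrist_force: [-0.3, -0.8, -1.7]
ee_pos: [0.5723, -0.0754, 0.1261]
wrist_force: [0.2, 0.2, -1.2]
```

Below the tops there is no contact (the bottom is now at about 47 mm). I'll keep lowering.

```bash
echo '[[[0,0,0.14,0,0.005],[0,0,0.28,0,0.005],[0,0,0.42,0,0.005],[0,0,0.54,0,0.005],[0,0,0.54,0,0.005]]]' > rows.txt && python3 drive.py rows.txt |grep -E "pos|wrist"; echo '[[[0,0,0.04,0,0.005],[0,0,0.08,0,0.005],[0,0,0.08,0,0.005],[0,0,0.08,0,0.005]]]' > rows.txt && python3 drive.py rows.txt |grep -E "pos|wrist"; echo '[[[0,0,0.02,0,0.005],[0,0,0.02,0,0.005],[0,0,0.02,0,0.005]]]' > rows.txt && python3 drive.py rows.txt |grep -E "pos|wrist"
```

```text
ee_pos: [0.5716, -0.0753, 0.0974]
wrist_force: [0.3, 0.2, -1.0]
ee_pos: [0.5725, -0.0754, 0.0955]
wrist_force: [0.0, -0.3, -1.8]
ee_pos: [0.5725, -0.0754, 0.0945]
wrist_force: [-0.6, 0.2, -0.9]
```

To row units: 0.005 m is 0.1, 0.004 m is 0.08.

```bash
echo '[[[0,0.04,0,0,0.005],[0,0.08,0,0,0.005],[0,0.1,0,0,0.005],[0,0.1,0,0,0.005]]]' > rows.txt && python3 drive.py rows.txt |grep -E "pos|wrist"; echo '[[[0,0.02,0,0,0.005],[0,0.02,0,0,0.005],[0,0.02,0,0,0.005]]]' > rows.txt && python3 drive.py rows.txt |grep -E "pos|wrist"; echo '[[[0,0.02,0,0,0.005],[0,0.02,0,0,0.005],[0,0.02,0,0,0.005]]]' > rows.txt && python3 drive.py rows.txt |grep -E "pos|wrist"
```

```text
ee_pos: [0.5777, -0.0754, 0.0944]
wrist_force: [-0.0, -0.5, -0.4]
ee_pos: [0.5785, -0.0754, 0.0943]
wrist_force: [-0.9, 0.1, -1.0]
ee_pos: [0.5795, -0.0754, 0.0944]
wrist_force: [-0.4, -0.0, -1.2]
```

Close enough. I'll lower, release and retreat, then bring the tool behind the handle.

To row units: 0.001 m is 0.02.

```bash
echo '[[[0,0,0.02,0,0.005],[0,0,0.02,0,0.005],[0,0,0.02,0,0.005]]]' > rows.txt && python3 drive.py rows.txt |grep -E "pos|wrist"; echo '[[[0,0,0,0,0.03],[0,0,0,0,0.03],[0,0,0,0,0.03]]]' > rows.txt && python3 drive.py rows.txt |tail -2; echo '[[[0,0,-0.4,0,0.03],[0,0,-1,0,0.03],[0,0,-1.6,0,0.03],[0,0,-2.2,0,0.03],[0,0,-2.2,0,0.03]]]' > rows.txt && python3 drive.py rows.txt|grep wrist; echo '[[[0.8,0,0,0,0.03],[1.6,0,0,0,0.03],[2.4,0,0,0,0.03],[3.2,0,0,0,0.03],[4,0,0,0,0.03]]]' > rows.txt && python3 drive.py rows.txt |grep pos; python3 - <<'E'
from h import *
import cv2
ims=[]
for n,P in(("top",(.54,-.07,.05)),("side",(.56,-.07,.05))):
    im=bot.camera(n);cv2.imwrite(f"pics/{n}6.png",im);u,v=map(int,proj(n,P)[0]);c=im[v-40:v+40,u-27:u+27] if n=="top" else im[v-40:v+40,u-50:u+50]
    ims.append(cv2.resize(c,None,fx=5.1,fy=5.1,interpolation=cv2.INTER_CUBIC));print(n,u,v)
cv2.imwrite("pics/g6.png",np.hstack(ims))
E
python3 to.py .43 -.0745 .2 90
```

```text
ee_pos: [0.5796, -0.0754, 0.0942]
wrist_force: [-2.2, 0.1, 6.2]
opening: 0.03
grasp_force: 0.0
wrist_force: [0.7, -0.3, 0.3]
ee_pos: [0.5792, 0.1263, 0.2032]
top 320 224
side 288 244
t 32.95 pos [0.5791 0.1296 0.2027] rot [-1.7998e+02 -6.0000e-02  9.0280e+01] F [-0.8 -1.5 -0.3] open 0.0303
SHIFT [-0.2033 -0.1501  0.0026] turn 0.28
```

View pics/g6.png

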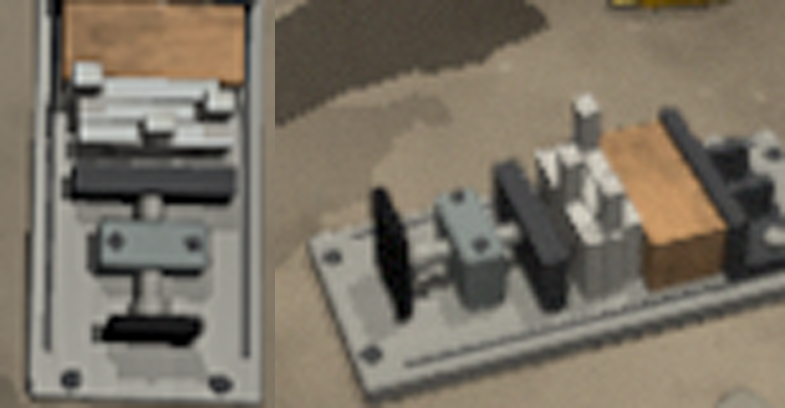

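All three plates stand upright, side by side and centred: the tabs are at crop (87,75), (213,102) and (157,127), with the jaw just behind them at v≈165. Now I'll turn the closed gripper crosswise and go behind the handle.

To row units: -0.09 m is -1.8, -0.15 m is -3, -35 degrees is -7.

```bash
echo '[[[-0.6,-0.4,0,-1.4,0],[-1.2,-0.9,0,-2.8,0],[-1.8,-1.4,0,-4.2,0],[-2.4,-1.9,0,-5.6,0],[-3,-2.4,0,-7,0]]]' > rows.txt && python3 drive.py rows.txt 60|grep -E "pos|rot|open"; python3 to.py .41 -.0745 .2 180
```

```text
ee_pos: [0.4585, -0.0261, 0.203]
tcp_rot: [-180.0, 0.0, 125.2]
opening: 0.0
t 33.37 pos [ 0.4585 -0.0261  0.203 ] rot [-179.99    0.    125.22] F [ 1.3 -0.5 -0.6] open 0.0
SHIFT [-0.0116 -0.0676  0.003 ] turn -54.78
```

To row units: -0.0676 m is -1.352, -0.0116 m is -0.232, -35 degrees is -7.

```bash
echo '[[[-0.232,-1.352,0,-1.4,0],[-0.232,-1.352,0,-2.8,0],[-0.232,-1.352,0,-4.2,0],[-0.232,-1.352,0,-5.6,0],[-0.232,-1.352,0,-7,0]]]' > rows.txt && python3 drive.py rows.txt >/dev/null; echo '[[[0,0,0,-1.4,0],[0,0,0,-2.8,0],[0,0,0,-4,0],[0,0,0,-4,0],[0,0,0,-4,0]]]' > rows.txt && python3 drive.py rows.txt|grep -E "pos|rot|open"; python3 to.py .41 -.0745 .065 180; python3 -c "
from workcell import bot;print(bot.get_obs()['q'])"
```

```text
ee_pos: [0.411, -0.0732, 0.2033]
tcp_rot: [-180.0, -0.0, 179.6]
opening: 0.0001
t 34.2 pos [ 0.411  -0.0732  0.2033] rot [-180.     -0.    179.64] F [-0.4 -0.   0.7] open 0.0001
SHIFT [ 0.001  -0.0013  0.1383] turn -0.36
[-1.00939222e+01 -1.39156373e+01 -1.35065089e+01  9.04089818e+01
 -4.53341919e-03 -9.73397075e+00]
```

Now down, then forward (tool -x) in stages.

```bash
echo '[[[0,-0.02,0.7,0,0],[0,-0.02,1.4,0,0],[0,-0.02,2.1,0,0],[0,-0.02,2.7,0,0],[0,-0.02,2.76,0,0]]]' > rows.txt && python3 drive.py rows.txt|grep wrist; echo '[[[-0.16,0,0,0,0],[-0.32,0,0,0,0],[-0.48,0,0,0,0],[-0.56,0,0,0,0],[-0.56,0,0,0,0]]]' > rows.txt && python3 drive.py rows.txt|grep -E "pos|wrist"; echo '[[[-0.04,0,0,0,0],[-0.08,0,0,0,0],[-0.12,0,0,0,0],[-0.16,0,0,0,0],[-0.16,0,0,0,0]]]' > rows.txt && python3 drive.py rows.txt|grep -E "pos|wrist"; echo '[[[-0.04,0,0,0,0],[-0.08,0,0,0,0],[-0.12,0,0,0,0],[-0.12,0,0,0,0],[-0.12,0,0,0,0]]]' > rows.txt && python3 drive.py rows.txt|grep -E "pos|wrist"
```

```text
wrist_force: [-1.4, 0.0, -0.8]
ee_pos: [0.441, -0.0742, 0.0667]
wrist_force: [-0.5, 0.2, -0.5]
ee_pos: [0.4474, -0.0741, 0.0655]
wrist_force: [-0.1, -0.6, -0.2]
ee_pos: [0.4532, -0.0741, 0.0654]
wrist_force: [0.5, 0.3, 0.2]
```

To row units: -0.003 m is -0.06, -0.002 m is -0.04.

```bash
echo '[[[-0.02,0,0,0,0],[-0.04,0,0,0,0],[-0.06,0,0,0,0],[-0.06,0,0,0,0]]]' > rows.txt && python3 drive.py rows.txt|grep -E "pos|wrist"; echo '[[[-0.02,0,0,0,0],[-0.04,0,0,0,0],[-0.06,0,0,0,0],[-0.06,0,0,0,0]]]' > rows.txt && python3 drive.py rows.txt|grep -E "pos|wrist"; echo '[[[-0.02,0,0,0,0],[-0.04,0,0,0,0],[-0.06,0,0,0,0],[-0.06,0,0,0,0]]]' > rows.txt && python3 drive.py rows.txt|grep -E "pos|wrist"
```

```text
ee_pos: [0.4563, -0.0741, 0.0654]
wrist_force: [-0.8, 0.1, 0.0]
ee_pos: [0.4592, -0.0741, 0.0654]
wrist_force: [-1.2, 0.4, 1.5]
ee_pos: [0.4622, -0.0741, 0.0654]
wrist_force: [-1.4, -0.0, 1.2]
```

To row units: -0.003 m is -0.06, -0.002 m is -0.04.

```bash
echo '[[[-0.02,0,0,0,0],[-0.04,0,0,0,0],[-0.06,0,0,0,0],[-0.06,0,0,0,0]]]' > rows.txt && python3 drive.py rows.txt|grep -E "pos|wrist"; echo '[[[-0.02,0,0,0,0],[-0.04,0,0,0,0],[-0.04,0,0,0,0],[-0.04,0,0,0,0]]]' > rows.txt && python3 drive.py rows.txt|grep -E "pos|wrist"; echo '[[[-0.02,0,0,0,0],[-0.04,0,0,0,0],[-0.04,0,0,0,0],[-0.04,0,0,0,0]]]' > rows.txt && python3 drive.py rows.txt|grep -E "pos|wrist"
```

```text
ee_pos: [0.4653, -0.0741, 0.0654]
wrist_force: [-2.2, -0.9, 1.3]
ee_pos: [0.4672, -0.0741, 0.0654]
wrist_force: [-1.5, 0.1, 0.5]
ee_pos: [0.469, -0.0741, 0.0654]
wrist_force: [-4.2, -0.3, 1.6]
```

```bash
echo '[[[-0.02,0,0,0,0],[-0.04,0,0,0,0],[-0.04,0,0,0,0],[-0.04,0,0,0,0]]]' > rows.txt && python3 drive.py rows.txt|grep -E "pos|wrist"; echo '[[[-0.02,0,0,0,0],[-0.04,0,0,0,0],[-0.04,0,0,0,0],[-0.04,0,0,0,0]]]' > rows.txt && python3 drive.py rows.txt|grep -E "pos|wrist"
```

```text
ee_pos: [0.4708, -0.0741, 0.0654]
wrist_force: [-5.5, -0.3, 2.9]
ee_pos: [0.4725, -0.0741, 0.0654]
wrist_force: [-8.5, -0.4, 3.8]
```

To row units: -0.003 m is -0.06, -0.002 m is -0.04.

```bash
echo '[[[-0.02,0,0,0,0],[-0.04,0,0,0,0],[-0.06,0,0,0,0],[-0.06,0,0,0,0],[-0.06,0,0,0,0]]]' > rows.txt && python3 drive.py rows.txt|grep -E "pos|wrist"; echo '[[[0,0,0,0,0],[0,0,0,0,0],[0,0,0,0,0],[0,0,0,0,0],[0,0,0,0,0]]]' > rows.txt && python3 drive.py rows.txt|grep -E "pos|wrist"; python3 - <<'E'
from h import *
import cv2
for n in("top","side"): cv2.imwrite(f"pics/{n}7.png",bot.camera(n))
f=[]
for i in range(10): bot.camera("side");f.append(bot.get_obs()["wrist_force"][0])
print(np.mean(f))
g=cv2.imread("pics/side7.png").min(axis=2)
for v in range(224,262): print(v,*["%3d"%x for x in g[v,276:310]])
E
```

```text
ee_pos: [0.475, -0.0742, 0.0653]
wrist_force: [-10.6, -1.4, 6.5]
ee_pos: [0.475, -0.0742, 0.0653]
wrist_force: [-10.7, -0.9, 6.6]
-11.65039841145243
224 103 102 101 102 106 105 103 106 103 102 106 104 105 109 106 102 101 105 105 102  82 133 166 173 177 140 109 107 106 106 107 104 108 104
225 104 106 108 105 106 108 104 102 105 108 108 106 103 106 103 104 100 102 103 103  83  92 155 163 154 134 113 106 105 104 107 104 104 103
226 105 104 107 109 106 106 108 105 105 103 104 105 102 106  98 104 102 103 102 106  83  64 127 123  96  85 102 111 108 104 105 103 107 104
227 107 106 103 105 105 105 107 105 102 101 106 107 101 103 107 103 103 104 103 105  83  63  83  83  83  84 103 111 107 109 106 108 104 102
228 103 106 108 105 108 105 104 107 104 108 106 105 108 104 108 109 108 105 106 103  85  61  79  84  80  86 103 107 107 104 104 104 103  89
229 105 109 104 107 107 106 107 105 106 105 104 103 103 107 103 105 103 105 104 107  86  58  81  85  83  81  96 105 103  92  92  89  91  83
230 107 104 110 109 107 107 106 105 105 102 105 104 103 104 106 104 103 105 104 106  81  58  75  80  76  76  84
[... 3668 characters left out ...]

257  58  63  63  63  65  59  58  66 105 121 121 121 120 121  78  20  19  27  30  36  24  31  31  73  82  87  81  80  83  84  78  86  83  63
258  62  60  63  61  58  56  59  93 124 126 124 120 120 120  94  51  22  16  26  33  32  29  26  74  84  81  78  82  81  85  78  84  88  84
259  63  63  55  61  61  61  58 101 133 139 132 121 117 116 118  75  25  17  24  28  34  31  36  77  83  80  76  80  85  83  86 105 107 117
260  61  62  58  59  58  58  57  99 133 139 138 123 116 115 116  96  47  16  31  35  32  29  32  72  81  83  77  81  87  91  94 114 120 115
261  60  59  56  63  59  57  61 104 129 136 135 131 118 119 117 116  72  23  30  32  29  30  32  76  83  83  89  94 102 116 114 116 121 118
```

The handle force averages 11.7 N, so the handle is about 7 mm in. The pixels show the jaw's face touching the plates, after about 11 mm of jaw travel as predicted. I'm handing in.

```bash
python3 -c "
from workcell import bot;print(bot.job_done())"
```

```text
the job is handed in; nothing more can be done
None
```

I handed the job in with all three plates packed upright between jaw and block and the handle still held at about 12 N (about 7 mm in, mid travel); no verdict came back, and plate 2 first landed on plate 1 at 54 N before I lifted it and re-placed it.

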